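Change the modules of a scooter battery carrier and lock them

ROBOT

A 6-joint arm with a two-finger parallel gripper is mounted at the origin on the work surface. World frame = base frame: x ahead of the robot, y to its left, z up, the work surface at z = 0. Lengths are in m, angles in degrees, forces in N, time in s.
With the tool pointing down it reaches from about 0.35 to 0.975 m from the base axis. Payload 17.4 kg.
Tool frame: the origin (TCP) lies midway between the tips of the shut fingers; the grasp point (between the pads) lies 19 mm behind it (arm.grip_point_offset is the distance from the TCP to the grasp point, in m); z points along the fingers, y is the line along which they close (so a half turn about z gives the same grasp; the last joint's range is limited). The gripper opens to 85 mm and grips with 20 to 120 N. Pads are 22 mm wide; open, the fingers measure 114 mm over their backs; the gripper's body (76 mm by 85 mm) begins 54 mm behind the grasp point. The pads swing forward as they close: fully open they stand 13 mm farther back than shut.
Start: joints at [73.637, 6.646, 82.598, -0, 90.757, -2.166], TCP at [0.166, 0.654, 0.231] pointing down, gripper open.
Joint ranges: [-162.19, 162.19], [-47.58, 125.68], [4.15, 143.07], [-65.23, 245.23], [0.69, 171.88], [-170.13, 170.13]. Speed limits (degrees/s): [108.29, 108.29, 127.2, 180, 180, 180].

INTERFACE

Orientations are given as a 3x3 rotation matrix whose columns are the frame's x, y, z axes.
In Python, from rig import arm gives the robot as it stands.
- The arm moves only by the shell command python3 shift.py 'ROWS' [OPENING] [FORCE]. ROWS is a JSON list of rows, 1 to 10 of them, each of 6 numbers: dx, dy, dz in m, then a rotation vector rx, ry, rz in degrees; each row is the pose to reach, as a shift and turn from the pose commanded when the command began, along the tool's axes at that moment; what a row does not reach only later rows make up. A row lasts 1/12 s, in which the tool goes at most 0.0417 m and 7.16 degrees, less where a joint would pass 70% of its speed; a pose out of reach is approached as far as the arm can. OPENING is the finger opening in m, set as the command begins (- or left out keeps the last). The fingers move at their own pace and stop on an object; FORCE is the grip in N (left out, the last holds). Time passes only in rows, so rows that do not move let the fingers close. It prints the time, the measured TCP pose, the force, the opening and the grip force at its end.
- arm.read_state(): the state, without advancing time (a new reading comes with each control period).
- arm.snapshot(name): name is "side" or "top" or "wrist"; returns a dict with "frame" (420x560x3 uint8, red, green, blue), "K" (3x3 intrinsics, pixels), "R" (3x3) and "t" (3): a world point X has camera coordinates R X + t; the wrist camera has in their place "T_tool_cam" (4x4, takes a point from camera to tool coordinates, whose origin is the TCP and whose axes are the flange's). Camera axes: x right, y down, z forward; pixel columns grow to the right and rows downward; lengths in m; the calibration is good to about 2 mm. A picture is of the moment at which its call begins: read the wrist's pose just before it. There is no depth.
- arm.sign_off(): hands the job in; it is judged then, once.
The state is a dict: "time_s": time; "qpos": joint angles; "qd": joint speeds; "joint_torque": joint torques, N m; "tool_pos": TCP position; "orientation": TCP orientation; "ft_force": force on the tool from outside, world axes, zero at the start; "ft_torque": the same for the moment, N m; "finger_gap": finger opening in m; "grip_force": force on a finger pad.
Only numpy, scipy, OpenCV 4.12 (cv2) and the standard library are available. Lean on these libraries where they do the work, as an engineer would, in place of code of your own. Each camera call takes 0.05 s, during which the arm holds its last target. There are 200 camera calls.

TASK

Lift the spent red module out of the battery carrier and lay it flat in the grey return tray, and seat every blue good module in the carrier, one to a pocket, flat and square on the pocket floor. Then lock them in: hook a yellow latch plate onto each of the two studs by tilting its oblong eye past the wide head and levelling it, so that both plates lie flat on the ledge under the heads with their noses over the module pockets. Last, press the tester's red plunger fully down to its stop for a moment and let it come back up, all without knocking the bolt jar over.

Things in the scene. Friction and masses are not known exactly. Their poses are not given: they have to be found in the camera images.
- carrier: fixed battery carrier, grey base 194 x 280 mm, 8 mm thick; origin on the table, x axis from the pockets towards the studs (away from the robot), y along the row, z up. Near half: three black-walled pockets in a row. Far half (x 2.5 to 80 mm): a full-width aluminium ledge, flat top 48 mm above the table, with two studs on it.
- pocket0 (a point): pocket 0 of the carrier, centre of its floor (8 mm above the table); pocket 105 mm (carrier x) x 65 mm (carrier y), walls 14 mm deep on the near and y sides, the 40 mm high ledge on the far side; pockets are 94 mm apart along carrier y. Axes as the carrier.
- pocket1 (a point): pocket 1 of the carrier, centre of its floor (8 mm above the table); pocket 105 mm (carrier x) x 65 mm (carrier y), walls 14 mm deep on the near and y sides, the 40 mm high ledge on the far side; pockets are 94 mm apart along carrier y. Axes as the carrier.
- pocket2 (a point): pocket 2 of the carrier, centre of its floor (8 mm above the table); pocket 105 mm (carrier x) x 65 mm (carrier y), walls 14 mm deep on the near and y sides, the 40 mm high ledge on the far side; pockets are 94 mm apart along carrier y. Axes as the carrier.
- stud0 (a point): stud 0: foot of its neck on the ledge top (48 mm above the table), 74 mm in carrier x beyond the pocket centres, midway between two pockets in y. Neck 14 mm diameter and 20 mm high, then a round flat head 46 mm diameter, 5 mm thick (head top 25 mm above the ledge). Axes as the carrier.
- stud1 (a point): stud 1: foot of its neck on the ledge top (48 mm above the table), 74 mm in carrier x beyond the pocket centres, midway between two pockets in y. Neck 14 mm diameter and 20 mm high, then a round flat head 46 mm diameter, 5 mm thick (head top 25 mm above the ledge). Axes as the carrier.
- module0: loose battery module (2 or 3 present, else None), 0.25-0.5 kg: blue block 100 x 60 x 36 mm, white band; on top an orange upright grip fin, centred, 40 mm long (x), 10 mm thick (y), from 36 to 60 mm height. Origin at the centre of the underside; x along the length, z up; both ends alike. Fits any pocket with 2.5 mm play each side; seated, its origin is on the pocket floor.
- module1: loose battery module (2 or 3 present, else None), 0.25-0.5 kg: blue block 100 x 60 x 36 mm, white band; on top an orange upright grip fin, centred, 40 mm long (x), 10 mm thick (y), from 36 to 60 mm height. Origin at the centre of the underside; x along the length, z up; both ends alike. Fits any pocket with 2.5 mm play each side; seated, its origin is on the pocket floor.
- module2: loose battery module (2 or 3 present, else None), 0.25-0.5 kg: blue block 100 x 60 x 36 mm, white band; on top an orange upright grip fin, centred, 40 mm long (x), 10 mm thick (y), from 36 to 60 mm height. Origin at the centre of the underside; x along the length, z up; both ends alike. Fits any pocket with 2.5 mm play each side; seated, its origin is on the pocket floor.
- spent: the spent battery module: same shape, size and grip fin as the good ones, but a red block with a black fin; starts seated in the carrier's middle pocket (pocket1). Origin and axes as the modules.
- return_tray_in (a point): fixed grey return tray, open-topped, outside 150 (x) x 110 (y) x 30 mm, walls and floor 5 mm; this point is the centre of its inner floor, 5 mm above the table, axes along its sides. The spent module fits in flat with its length along the tray's x, 20 mm play each side.
- plate0: loose yellow latch plate 120 (x) x 80 (y) x 5 mm, 0.16 kg. Origin at the centre of the underside, x from nose to tail, z up. Oblong eye 40 mm wide (x -40 to 0 mm) and 64 mm long (y): a level plate does not pass the 46 mm head. Nose bar x -60 to -40 mm. Black upright grip fin across the tail, centre x +38 mm, 10 mm thick (x), 50 mm long (y), top 31 mm above the underside.
- plate0_eye (a point): centre of plate0's eye, on the underside, 20 mm from the origin towards the nose. To hook: tilt about 30 degrees, nose down, tail up; pass the nose bar down outside the head's rim on the pocket side, move it under the head up to near the neck, then level the plate, so the eye's tail edge comes down past the far rim; it rests on the ledge under the head. Axes as the plate.
- plate0_nose (a point): middle of the nose edge of plate0, on its underside, 60 mm from the plate's origin. Axes as the plate.
- plate1: loose yellow latch plate 120 (x) x 80 (y) x 5 mm, 0.16 kg. Origin at the centre of the underside, x from nose to tail, z up. Oblong eye 40 mm wide (x -40 to 0 mm) and 64 mm long (y): a level plate does not pass the 46 mm head. Nose bar x -60 to -40 mm. Black upright grip fin across the tail, centre x +38 mm, 10 mm thick (x), 50 mm long (y), top 31 mm above the underside.
- plate1_eye (a point): centre of plate1's eye, on the underside, 20 mm from the origin towards the nose. To hook: tilt about 30 degrees, nose down, tail up; pass the nose bar down outside the head's rim on the pocket side, move it under the head up to near the neck, then level the plate, so the eye's tail edge comes down past the far rim; it rests on the ledge under the head. Axes as the plate.
- plate1_nose (a point): middle of the nose edge of plate1, on its underside, 60 mm from the plate's origin. Axes as the plate.
- plunger (a joint): travel of the tester's spring plunger: 0 released, 0.014 m fully pressed (the stop); it takes about 3 N to start and 8 N at the stop, and springs back up by itself.
- plunger_top (a point): centre of the top face of the red plunger head, 48 mm diameter, 86 mm above the table when released, pressed straight down; on the green fixed pack tester (90 x 80 x 50 mm).
- bolt_jar: glass jar, 60 mm diameter, 60 mm tall, white-capped, standing beside the carrier; origin at the centre of its underside. Not part of the job.

How it is judged (in metres and radians):
On the way, in this order (a step that is already met when the one before it is completed fails the run):
1. the spent module lies flat in the return tray and every good module is seated flat and square in a pocket ((distance between module0 and pocket0 below 0.006 m or distance between module0 and pocket1 below 0.006 m or distance between module0 and pocket2 below 0.006 m) and angle between each of module0, module1, module2's own z axis and vertical below 0.05 rad and angle between the x axis of each of module0, module1, module2 and the x axis of carrier, either way round below 0.08 rad and (distance between module1 and pocket0 below 0.006 m or distance between module1 and pocket1 below 0.006 m or distance between module1 and pocket2 below 0.006 m) and (distance between module2 and pocket0 below 0.006 m or distance between module2 and pocket1 below 0.006 m or distance between module2 and pocket2 below 0.006 m) and horizontal distance between spent and return_tray_in below 0.04 m and z of spent in the frame of return_tray_in below 0.006 m and angle between spent's own z axis and vertical below 0.1 rad), for 0.2 s.
2. both latch plates are hooked under the stud heads and lie level on the ledge, noses over the pockets ((horizontal distance between plate0_eye and stud0 below 0.03 m or horizontal distance between plate0_eye and stud1 below 0.03 m) and z of plate0_eye in the frame of carrier between 0.043 and 0.053 m and angle between each of plate0, plate1's own z axis and vertical below 0.06 rad and angle between the x axis of each of plate0, plate1 and the x axis of carrier, either way round below 0.4 rad and x of each of plate0_nose, plate1_nose in the frame of carrier below 0 m and (horizontal distance between plate1_eye and stud0 below 0.03 m or horizontal distance between plate1_eye and stud1 below 0.03 m) and z of plate1_eye in the frame of carrier between 0.043 and 0.053 m), for 0.2 s.
3. the tester's plunger is pressed down to its stop (value of joint plunger above 0.0125 m), for 0.2 s.
At the end, for the whole second after the job is handed in: Spent: within 40 mm of the tray centre, flat. Modules: within 6 mm of a pocket floor centre, tilt < 0.05, square to 0.08 rad. Plates: eye within 30 mm of a stud, 43 to 53 mm above the table, level to 0.06, along carrier x within 0.4 rad, nose at carrier x < 0. Plunger under 3 mm. All at rest (all of step 1 and all of step 2 and linear speed of each of module0, module1, module2, plate0, plate1, spent below 0.02 m/s and value of joint plunger below 0.003 m); the robot touches nothing.
It fails at once if the bolt jar is knocked over (angle between bolt_jar's own z axis and vertical above 0.7 rad).
Of module0, module1, module2 only 2 to 3 are there at a start; the rules pass over those that are not, and their reading is None.
At some moment in a run one of module0, module1, module2, plate0, plate1, spent may be knocked a few centimetres aside while the robot is not near it.
Once in a run the grip may slacken for a moment while it holds something.
It also fails if it takes over 208 s, if anything falls off the work surface, if the arm or the gripper's body presses on something with over 40 N, if the wrist force passes 120 N, or if a joint passes its speed limit or range.

## Working session

There is one attempt and no reset: what is moved stays moved. The work goes in short steps, Python scripts to look and compute and a shell command to move; the robot and the scene stay as the last step left them, time stands still between calls to the robot, and variables do not carry over. Pictures are saved under pics/ and viewed, at most 14 in all, crops included, and the job is handed in when it is done.

```bash
ls; mkdir -p pics
cat > h.py <<'E'
import numpy as np, cv2
from rig import arm
np.set_printoptions(precision=4,suppress=True)
def save(n,f): cv2.imwrite(f'pics/{n}.png',f[:,:,::-1])
E
python3 - <<'E'
from h import *
s=arm.read_state();print(s)
for n in('top','side'):
    p=arm.snapshot(n);save(n+'0',p['frame']);print(n,p['K'],p['R'],p['t'])
    np.savez('pics/'+n+'0.npz',**{k:p[k] for k in('K','R','t','frame')})
p=arm.snapshot('wrist');print(p['K'],p['T_tool_cam']);save('w0',p['frame'])
E
```

```text
pics
rig.py
shift.py
{'time_s': 0.0, 'qpos': array([73.6375,  6.6743, 82.6356, -0.0016, 90.7583, -2.1675]), 'qd': array([ 0.0098,  0.0264, -0.1321, -0.0738, -0.0668, -0.0001]), 'joint_torque': array([  0.0017, -73.1999, -63.2487,  -0.    ,   0.0063,  -0.0001]), 'tool_pos': array([0.1655, 0.6542, 0.2306]), 'orientation': array([[-0.9695,  0.2452, -0.0003],
       [ 0.2452,  0.9695, -0.0011],
       [ 0.    , -0.0012, -1.    ]]), 'ft_force': array([ 0.0387, -0.1959,  0.4045]), 'ft_torque': array([ 0.0375,  0.0003, -0.0086]), 'grip_force': 0.0, 'finger_gap': 0.0855067494167651}
top [[499.9703   0.     282.7524]
 [  0.     499.9703 208.2484]
 [  0.       0.       1.    ]] [[ 0.0199 -0.9998  0.0018]
 [-0.9911 -0.02   -0.1317]
 [ 0.1317  0.0009 -0.9913]] [-0.0199  0.4951  1.5396]
side [[463.9021   0.     277.7534]
 [  0.     463.9021 210.8881]
 [  0.       0.       1.    ]] [[ 0.6894 -0.7244  0.0032]
 [-0.492  -0.4715 -0.7318]
 [ 0.5316  0.5029 -0.6815]] [-0.3497  0.3028  1.0241]
[[292.9497   0.     278.4305]
 [  0.     292.9497 212.1993]
 [  0.       0.       1.    ]] [[-0.0006 -0.9573 -0.289   0.0739]
 [ 1.     -0.0005 -0.0004 -0.0008]
 [ 0.0002 -0.289   0.9573 -0.1432]
 [ 0.      0.      0.      1.    ]]
```

View pics/top0.png

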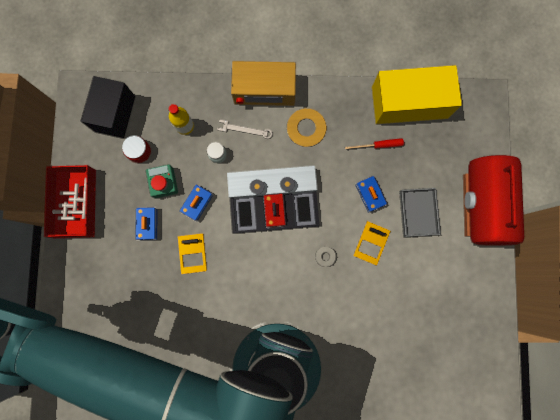

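View pics/side0.png

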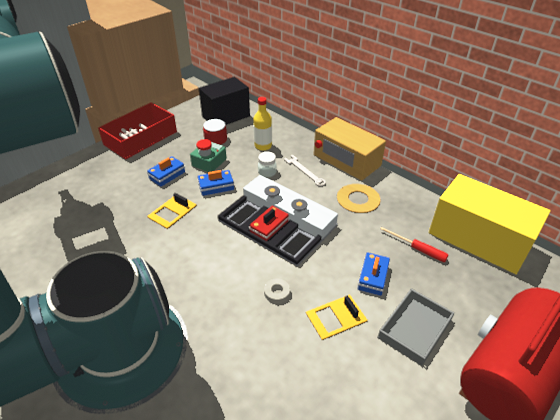

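```bash
cat >> h.py <<'E'
def ray(c,uv):
    d=c['R'].T@np.linalg.inv(c['K'])@np.array([uv[0],uv[1],1.]);o=-c['R'].T@c['t'];return o,d/np.linalg.norm(d)
def onz(c,uv,z):
    o,d=ray(c,uv);return o+d*(z-o[2])/d[2]
def tri(cs,uvs):
    A=0;b=0;R=[ray(c,u) for c,u in zip(cs,uvs)]
    for o,d in R:
        P=np.eye(3)-np.outer(d,d);A=A+P;b=b+P@o
    X=np.linalg.solve(A,b);return X,max(np.linalg.norm((np.eye(3)-np.outer(d,d))@(X-o)) for o,d in R)
def proj(c,X):
    p=c['K']@(c['R']@np.asarray(X,float)+c['t']);return p[:2]/p[2]
def wcam(name=None):
    s=arm.read_state();p=arm.snapshot('wrist');T=p['T_tool_cam'];Rt=s['orientation']
    Rwc=Rt@T[:3,:3];o=s['tool_pos']+Rt@T[:3,3]
    c=dict(K=p['K'],R=Rwc.T,t=-Rwc.T@o,frame=p['frame'])
    if name: save(name,p['frame']);np.savez(f'pics/{name}.npz',**c)
    return c
def blobs(f,lo,hi,amin=8):
    h=cv2.cvtColor(f,cv2.COLOR_RGB2HSV);m=cv2.inRange(h,np.array(lo),np.array(hi))
    n,l,st,ce=cv2.connectedComponentsWithStats(m)
    out=[]
    for i in range(1,n):
        if st[i,4]>=amin:
            r=cv2.minAreaRect(np.argwhere(l==i)[:,::-1].astype(np.float32)); out.append((ce[i],st[i,4],r))
    return out
E
python3 - <<'E'
from h import *
for n in('top0','side0'):
    c=np.load(f'pics/{n}.npz')
    for k,lo,hi in(('orange',(8,150,120),(18,255,255)),('blue',(105,120,60),(125,255,255)),('yellow',(20,180,120),(32,255,255)),('red',(0,180,90),(5,255,255))):
        for b in blobs(c['frame'],lo,hi,12):
            if b[1]<1500: print(n,k,b[0],b[1],np.round(b[2][0],1),np.round(b[2][1],1),round(b[2][2]),onz(c,b[0],.05)[:2])
f=np.load('pics/top0.npz')['frame']
a=cv2.resize(f[140:280,130:225],None,fx=2.7,fy=2.7,interpolation=2);b=cv2.resize(f[140:280,225:325],None,fx=2.7,fy=2.7,interpolation=2);d=cv2.resize(f[140:280,345:440],None,fx=2.7,fy=2.7,interpolation=2)
m=np.hstack([a,b,d]);print(m.shape);save('m0',m)
E
```

```text
top0 orange [466.7  182.22] 50 [466.5 182.5] [17.  3.] 90 [ 0.587  -0.5847]
top0 orange [372.6585 192.0488] 41 [372.8 192.1] [11.6  3.1] 63 [ 0.5499 -0.2899]
top0 orange [194.0909 200.8485] 33 [194. 201.] [ 2.6 11.7] 32 [0.5108 0.2666]
top0 orange [268.2667 198.    ] 15 [268.4 198. ] [3.8 4.1] 18 [0.5245 0.0358]
top0 orange [467.8493 223.2603] 73 [467.9 222.5] [25.1  3. ] 87 [ 0.4578 -0.5846]
top0 orange [143.  222.5] 36 [143.  222.5] [11.  2.] 90 [0.4399 0.4218]
top0 orange [270.5385 222.0769] 13 [270.5 222. ] [4. 3.] 90 [0.4492 0.027 ]
top0 blue [371.6539 193.5091] 497 [371.4 193.5] [31.6 19.5] 65 [ 0.5452 -0.2867]
top0 blue [195.9016 202.2731] 498 [195.8 202.2] [19.9 31.8] 32 [0.5065 0.2608]
top0 blue [145.6778 223.4802] 481 [145.  223.5] [31. 18.] 90 [0.437  0.4133]
top0 yellow [255.2353  64.7647] 17 [255.6  64.9] [4.2 4.7] 34 [0.9592 0.0883]
top0 yellow [269.2069  64.8966] 29 [269.4  64.3] [8.9 7.6] 63 [0.9597 0.0431]
top0 yellow [263.2   67.85] 20 [263.3  67.8] [7.1 3.5] 45 [0.9493 0.0622]
top0 yellow [279.0833  69.6389] 36 [279.2  68.7] [ 7.6 13. ] 86 [0.9443 0.0108]
top0 yell
[... 2857 characters left out ...]
7368] 57 [263.5 146.5] [ 5. 15.] 90 [0.7126 0.2609]
side0 yellow [173.5801 213.2707] 181 [172.1 211.4] [20.6 44.6] 54 [0.3207 0.2161]
side0 yellow [339.4641 320.2128] 390 [336.3 316.5] [30.8 52.2] 67 [ 0.3632 -0.3242]
side0 red [261.5273 100.2   ] 55 [261.5 100.5] [7. 7.] 90 [0.9188 0.4748]
side0 red [211.5279 138.783 ] 341 [211.1 138.7] [20.  28.9] 87 [0.6266 0.4158]
side0 red [318.1429 143.5   ] 42 [318.  143.5] [6.4 6.4] 45 [0.8499 0.1442]
side0 red [268.7117 221.3204] 437 [268.8 219.9] [19.1 35.1] 49 [0.4782 0.0061]
side0 red [258.5294 235.2353] 17 [258.4 235.2] [17.   0.9] 30 [ 0.4227 -0.0111]
side0 red [429.8539 250.474 ] 308 [429.3 249.9] [37.1  8.5] 27 [ 0.6844 -0.3617]
(378, 782, 3)
```

View pics/m0.png

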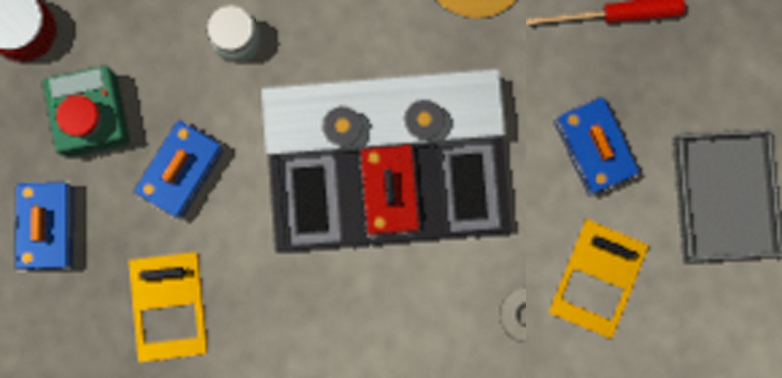

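```bash
cat >> h.py <<'E'
from scipy.spatial.transform import Rotation as Ro
def Rt(yaw,tilt=0):
    # tool down; tilt: degrees about tool y
    a=np.deg2rad(yaw);c,s=np.cos(a),np.sin(a)
    return np.array([[-c,-s,0],[-s,c,0],[0,0,-1.]])@Ro.from_euler('y',tilt,degrees=True).as_matrix() if False else np.array([[-c,-s,0],[-s,c,0],[0,0,-1.]]).T.T@Ro.from_euler('y',tilt,degrees=True).as_matrix()
E
python3 - <<'E'
import re
s=open('h.py').read()
i=s.index('def Rt');s=s[:i]+'''def Rt(yaw,tilt=0):
    a=np.deg2rad(yaw);c,s=np.cos(a),np.sin(a)   # tool y = (-s,c,0), tool x = (-c,-s,0)
    return np.array([[-c,-s,0],[-s,c,0],[0,0,-1.]]).T.T@Ro.from_euler('y',tilt,degrees=True).as_matrix()
def legs(pts,R0=None,p0=None):
    """print the shift+turn for each successive command, targets (x,y,z,yaw,tilt)"""
    st=arm.read_state();p=st['tool_pos'] if p0 is None else p0;R=st['orientation'] if R0 is None else R0
    for q in pts:
        T=Rt(*q[3:]);d=R.T@(np.array(q[:3])-p);w=Ro.from_matrix(R.T@T).as_rotvec(degrees=True)
        print(q,'->',[round(float(v),4) for v in d]+[round(float(v),1) for v in w],'rows',int(np.ceil(max(np.linalg.norm(d)/.0417,np.linalg.norm(w)/7.16))));p,R=np.array(q[:3]),T
'''.replace('.T.T','').replace("np.array([[-c,-s,0],[-s,c,0],[0,0,-1.]])","np.array([[-c,-s,0],[-s,c,0],[0,0,-1.]])")
s=s.replace("tool x = (-c,-s,0)","tool x = (-c,-s,0)")
open('h.py','w').write(s)
E
python3 - <<'E'
from h import *
print(Rt(0),np.linalg.det(Rt(4)), Rt(4.4)[:,1])
legs([(.42,.02,.36,4.4)])
E
```

```text
[[-1.  0.  0.]
 [ 0.  1.  0.]
 [ 0.  0. -1.]] 0.9999999999999999 [-0.0767  0.9971  0.    ]
(0.42, 0.02, 0.36, 4.4) -> [-0.4023, -0.5526, -0.1288, -0.0, -0.0, -18.6] rows 17
```

```bash
python3 shift.py '[[-0.2,-0.27,-0.128,0,0,-18.6],[-0.2,-0.27,-0.128,0,0,-18.6],[-0.2,-0.27,-0.128,0,0,-18.6],[-0.2,-0.27,-0.128,0,0,-18.6],[-0.2,-0.27,-0.128,0,0,-18.6],[-0.402,-0.5526,-0.128,0,0,-18.6],[-0.402,-0.5526,-0.128,0,0,-18.6],[-0.402,-0.5526,-0.128,0,0,-18.6],[-0.402,-0.5526,-0.128,0,0,-18.6],[-0.402,-0.5526,-0.128,0,0,-18.6]]'
python3 - <<'E'
from h import *
legs([(.42,.02,.36,4.4)])
E
```

```text
time_s: 0.98
tool_pos: [0.3158, 0.2799, 0.3284]
orientation: [[-0.997, -0.077, 0.0], [-0.077, 0.997, 0.0], [-0.0, 0.0, -1.0]]
ft_force: [0.7, 0.1, -0.1]
finger_gap: 0.0854
grip_force: 0.0
(0.42, 0.02, 0.36, 4.4) -> [-0.0837, -0.2672, -0.0316, 0.0, 0.0, 0.0] rows 7
```

```bash
python3 shift.py '[[-0.084,-0.267,-0.03,0,0,0],[-0.084,-0.267,-0.03,0,0,0],[-0.084,-0.267,-0.03,0,0,0],[-0.084,-0.267,-0.03,0,0,0],[-0.084,-0.267,-0.03,0,0,0],[-0.084,-0.267,-0.03,0,0,0],[-0.084,-0.267,-0.03,0,0,0],[-0.084,-0.267,-0.03,0,0,0],[-0.084,-0.267,-0.03,0,0,0],[-0.084,-0.267,-0.03,0,0,0]]'
python3 - <<'E'
from h import *
c=wcam('wc1')
g=cv2.resize(c['frame'],None,fx=1.42,fy=1.42,interpolation=2);save('wc1b',g)
E
```

```text
time_s: 1.82
tool_pos: [0.42, 0.0222, 0.3581]
orientation: [[-0.997, -0.076, -0.0], [-0.076, 0.997, 0.0], [0.0, 0.0, -1.0]]
ft_force: [-0.0, 1.1, 0.2]
finger_gap: 0.0855
grip_force: 0.0
```

View pics/wc1b.png

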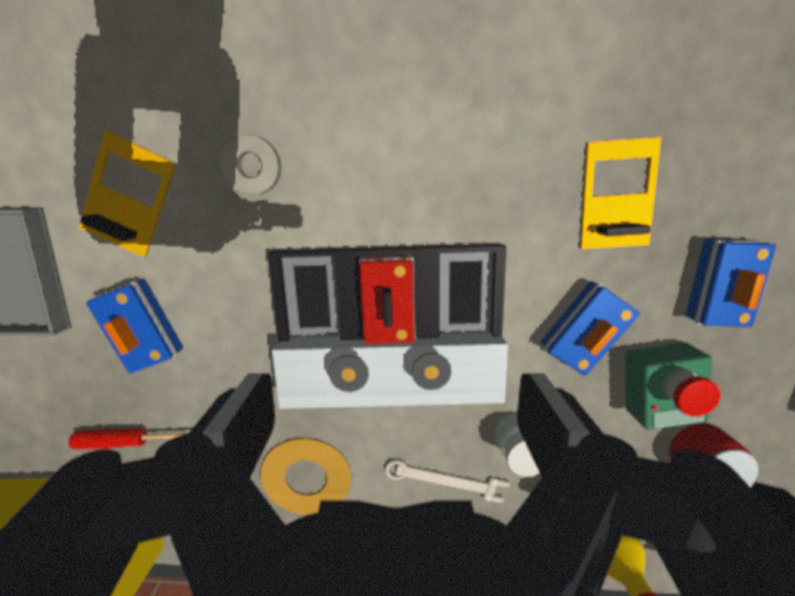

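```bash
python3 shift.py '[[0.02,-0.0,0.04,0,0,0],[0.02,-0.0,0.08,0,0,0],[0.02,-0.0,0.12,0,0,0],[0.02,-0.0,0.12,0,0,0],[0.02,0,0.12,0,0,0],[0.02,0,0.12,0,0,0]]'
python3 - <<'E'
from h import *
c=wcam('wc2')
f=c['frame'];print(f.shape)
g=cv2.resize(f[80:340,110:430],(800,650),interpolation=2)[:600];save('wc2b',g)
for n in('top0','wc1','wc2','side0'):
    c=np.load(f'pics/{n}.npz')
    for b in blobs(c['frame'],(12,120,120),(24,255,255),5):
        X=onz(c,b[0],.073)
        if .45<X[0]<.6 and abs(X[1])<.12 and b[1]<200: print(n,b[0],b[1],X[:2])
E
```

```text
time_s: 2.37
tool_pos: [0.4007, 0.0211, 0.2411]
orientation: [[-0.997, -0.078, 0.002], [-0.078, 0.997, -0.0], [-0.002, -0.0, -1.0]]
ft_force: [-0.3, -0.1, 0.8]
finger_gap: 0.0855
grip_force: 0.0
(420, 560, 3)
top0 [286.8182 183.7273] 22 [ 0.5666 -0.0211]
top0 [256.5 186. ] 22 [0.5576 0.0722]
top0 [268.2 198. ] 10 [0.5209 0.0353]
wc1 [282.3636 235.0909] 44 [0.5118 0.0345]
wc1 [245.0676 263.3919] 74 [ 0.565  -0.0215]
wc1 [303.4675 261.9481] 77 [0.5553 0.0721]
wc2 [283.0656 281.459 ] 61 [0.5069 0.0341]
wc2 [310.1053 318.1842] 114 [0.5557 0.0719]
wc2 [234.6435 319.9391] 115 [ 0.5656 -0.0219]
side0 [271.9333 189.6   ] 15 [0.5593 0.0725]
side0 [298.8824 203.4118] 17 [ 0.5684 -0.0211]
```

View pics/wc2b.png

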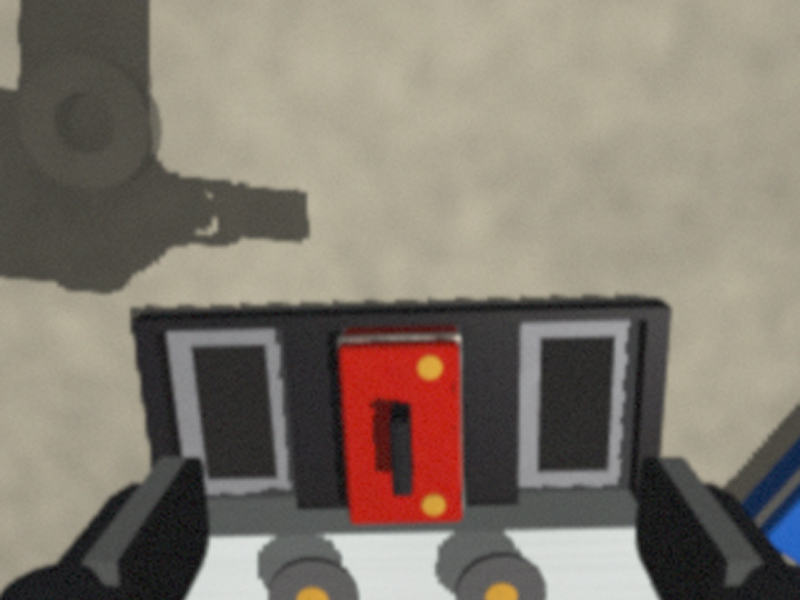

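Run:
```python
from h import *
c=np.load('pics/wc2.npz');print('spent fin',onz(c,(270.4,259.6),.06))
for n in('top0','wc1'):
    c=np.load(f'pics/{n}.npz')
    print('tray',[onz(c,u,.03)[:2] for u in((401,190),(438,188),(440,236),(404,237))] if n=='top0' else '')
    for k,lo,hi,z,am in(('orange',(3,150,120),(18,255,255),.058,25),('blue',(105,120,40),(125,255,255),.036,200),('yellow',(18,150,60),(32,255,255),.005,300),('blk',(0,0,0),(180,255,25),.02,20)):
        for b in blobs(c['frame'],lo,hi,am):
            P=np.array([onz(c,u,z)[:2] for u in cv2.boxPoints(b[2])]);m=P.mean(0)
            e=[P[1]-P[0],P[2]-P[1]];e=sorted(e,key=np.linalg.norm)[::-1]
            if .25<m[0]<.65 and abs(m[1])<.5 and b[1]<2500:
                y=np.degrees(np.arctan2(e[0][1],e[0][0]));y=(y+90)%180-90
                print(n,k,b[1],m,'yaw',round(y,1),np.linalg.norm(e[0]),np.linalg.norm(e[1]))
legs([(.4879,.018,.14,5.7),(.4879,.018,.047,5.7)])
```

```text
spent fin [0.4858 0.017  0.06  ]
tray [array([ 0.5616, -0.3833]), array([ 0.5704, -0.5006]), array([ 0.4181, -0.5037]), array([ 0.4127, -0.391 ])]
top0 orange 41 [ 0.5484 -0.2888] yaw 26.3 0.0361906867688927 0.009867160926579343
top0 orange 26 [0.523  0.0352] yaw 34.7 0.01911793122713761 0.015526932938935041
top0 orange 33 [0.5093 0.2655] yaw -29.6 0.03604583050470809 0.008332650022110736
top0 orange 36 [0.4391 0.4196] yaw 3.2 0.03407990993597117 0.0061674154989590935
top0 orange 28 [0.4511 0.0271] yaw -9.9 0.021262646860748184 0.017564300862548246
top0 blue 498 [ 0.5477 -0.2885] yaw 24.6 0.09986518481338566 0.062268095282825446
top0 blue 510 [0.5088 0.2634] yaw -27.9 0.09935170160419847 0.06524941775565457
top0 blue 499 [0.4385 0.4162] yaw 3.1 0.09736469411168323 0.06270987281602283
top0 yellow 664 [ 0.3948 -0.2938] yaw -21.6 0.1207091421347951 0.08104029687797996
top0 yellow 703 [0.3498 0.2744] yaw 8.0 0.1211121916852227 0.08293652951288331
tray 
wc1 orange 33 [ 0.4467 -0.009 ] yaw -34.6 0.016515788618156925 0.011040741648793689
wc1 orange 83 [0.4436 0.0256] yaw 4.8 0.0189374283046
[... 438 characters left out ...]
601 [0.4369 0.4183] yaw 2.9 0.10724498463629693 0.06470529672378397
wc1 blue 251 [ 0.524 -0.249] yaw 25.0 0.09105472124925298 0.008332031668964346
wc1 blue 1442 [ 0.5454 -0.2869] yaw 25.6 0.10304879767727076 0.06169431423039225
wc1 blue 1462 [0.5069 0.2639] yaw -29.3 0.10044153119595824 0.06143400870798602
wc1 yellow 2406 [ 0.3909 -0.2951] yaw -24.9 0.12916959922521232 0.08290355522401799
wc1 blk 121 [ 0.4292 -0.3011] yaw 68.7 0.03950774528108452 0.013340577795779875
wc1 blk 331 [0.6235 0.2206] yaw 22.7 0.07723850063139556 0.04870650371829815
(0.4879, 0.018, 0.14, 5.7) -> [-0.0861, -0.0097, 0.1017, -0.0, 0.2, -1.2] rows 4
(0.4879, 0.018, 0.047, 5.7) -> [0.0, 0.0, 0.093, 0.0, 0.0, 0.0] rows 3
```

```bash
python3 shift.py '[[-0.086,-0.01,0.05,0,0,-1.2],[-0.086,-0.01,0.1,0,0,-1.2],[-0.086,-0.01,0.1,0,0,-1.2],[-0.086,-0.01,0.1,0,0,-1.2],[-0.086,-0.01,0.14,0,0,-1.2],[-0.086,-0.01,0.18,0,0,-1.2],[-0.086,-0.01,0.194,0,0,-1.2],[-0.086,-0.01,0.194,0,0,-1.2],[-0.086,-0.01,0.194,0,0,-1.2]]' 0.05 80
python3 shift.py '[[0,0,0,0,0,0],[0,0,0,0,0,0],[0,0,0,0,0,0],[0,0,0,0,0,0],[0,0,0,0,0,0],[0,0,0,0,0,0]]' 0 80
```

```text
time_s: 3.17
tool_pos: [0.4879, 0.0173, 0.0462]
orientation: [[-0.995, -0.098, 0.001], [-0.098, 0.995, -0.0], [-0.001, -0.0, -1.0]]
ft_force: [-0.8, 0.4, 0.6]
finger_gap: 0.0499
grip_force: 0.0
time_s: 3.67
tool_pos: [0.4874, 0.0172, 0.0456]
orientation: [[-0.995, -0.098, 0.002], [-0.098, 0.995, 0.0], [-0.002, -0.0, -1.0]]
ft_force: [-1.7, 1.5, 6.7]
finger_gap: 0.0085
grip_force: 78.4
```

```bash
python3 shift.py '[[0,0,-0.03,0,0,0],[0,0,-0.07,0,0,0],[0,0,-0.1,0,0,0],[0,0,-0.1,0,0,0],[0,0,-0.1,0,0,0]]'
python3 - <<'E'
from h import *
legs([(.4907,-.4447,.14,4.5),(.4907,-.4447,.046,4.5)])
E
```

```text
time_s: 4.08
tool_pos: [0.4873, 0.0171, 0.1458]
orientation: [[-0.995, -0.098, 0.003], [-0.098, 0.995, -0.0], [-0.003, -0.0, -1.0]]
ft_force: [-0.1, -0.1, -5.2]
finger_gap: 0.0082
grip_force: 79.3
(0.4907, -0.4447, 0.14, 4.5) -> [0.0417, -0.46, 0.0058, -0.0, 0.2, 1.1] rows 12
(0.4907, -0.4447, 0.046, 4.5) -> [0.0, 0.0, 0.094, 0.0, 0.0, 0.0] rows 3
```

```bash
python3 shift.py '[[0.004,-0.04,0,0,0,0],[0.008,-0.08,0,0,0,0],[0.011,-0.12,0,0,0,0],[0.015,-0.16,0,0,0,0.5],[0.018,-0.2,0,0,0,0.5],[0.022,-0.24,0,0,0,1],[0.025,-0.28,0,0,0,1],[0.029,-0.32,0,0,0,1],[0.033,-0.36,0,0,0,1],[0.036,-0.4,0,0,0,1.1]]'
python3 shift.py '[[0.006,-0.06,0.02,0,0,0],[0.006,-0.06,0.04,0,0,0],[0.006,-0.06,0.06,0,0,0],[0.006,-0.06,0.085,0,0,0],[0.006,-0.06,0.1,0,0,0],[0.006,-0.06,0.103,0,0,0],[0.006,-0.06,0.103,0,0,0]]'
```

```text
time_s: 4.92
tool_pos: [0.4888, -0.3861, 0.1419]
orientation: [[-0.997, -0.078, -0.002], [-0.078, 0.997, 0.002], [0.002, 0.002, -1.0]]
ft_force: [1.5, 0.6, -3.8]
finger_gap: 0.0081
grip_force: 79.5
time_s: 5.5
tool_pos: [0.4878, -0.4443, 0.0415]
orientation: [[-0.997, -0.079, -0.002], [-0.079, 0.997, 0.001], [0.002, 0.001, -1.0]]
ft_force: [-11.2, 6.4, 15.1]
finger_gap: 0.008
grip_force: 96.7
```

Release, rise, and go above module A with a wrist look on the way.

```bash
python3 shift.py '[[0,0,-0.001,0,0,0],[0,0,-0.001,0,0,0],[0,0,-0.001,0,0,0],[0,0,-0.03,0,0,0],[0,0,-0.07,0,0,0],[0,0,-0.11,0,0,0],[0,0,-0.15,0,0,0],[0,0,-0.17,0,0,0]]' 0.05
python3 - <<'E'
from h import *
legs([(.5,-.29,.2,15)])
E
```

```text
time_s: 6.17
tool_pos: [0.4893, -0.4451, 0.2166]
orientation: [[-0.997, -0.079, 0.004], [-0.079, 0.997, -0.003], [-0.003, -0.004, -1.0]]
ft_force: [-0.2, -0.4, 0.9]
finger_gap: 0.05
grip_force: 0.0
(0.5, -0.29, 0.2, 15) -> [-0.0228, 0.1539, 0.0161, -0.2, 0.2, -10.5] rows 4
```

```bash
python3 shift.py '[[-0.01,0.04,0.016,0,0,-5],[-0.02,0.08,0.016,0,0,-10],[-0.023,0.12,0.016,0,0,-10.5],[-0.023,0.154,0.016,0,0,-10.5],[-0.023,0.154,0.016,0,0,-10.5],[-0.023,0.154,0.016,0,0,-10.5]]'
python3 - <<'E'
from h import *
c=wcam('wA')
save('wAb',cv2.resize(c['frame'],None,fx=1.3,fy=1.3))
for b in blobs(c['frame'],(3,150,120),(18,255,255),60):
    P=np.array([onz(c,u,.06)[:2] for u in cv2.boxPoints(b[2])]);e=sorted([P[1]-P[0],P[2]-P[1]],key=np.linalg.norm)[::-1]
    print(b[0],b[1],P.mean(0),onz(c,b[0],.055)[:2],np.degrees(np.arctan(e[0][1]/e[0][0])),[np.linalg.norm(v) for v in e])
E
```

```text
time_s: 6.67
tool_pos: [0.4997, -0.288, 0.1954]
orientation: [[-0.965, -0.261, 0.001], [-0.261, 0.965, -0.0], [-0.0, -0.001, -1.0]]
ft_force: [-0.3, 0.0, -0.5]
finger_gap: 0.05
grip_force: 0.0
[  5.1514 131.4553] 1869 [ 0.5051 -0.5477] [ 0.5014 -0.5528] 0.3512635544075323 [np.float64(0.16893593172462326), np.float64(0.010113016700063256)]
[265.9886 242.5356] 351 [ 0.5449 -0.2896] [ 0.5463 -0.2897] 25.220076058212975 [np.float64(0.04036261157705083), np.float64(0.010524392320068566)]
```

View pics/wAb.png

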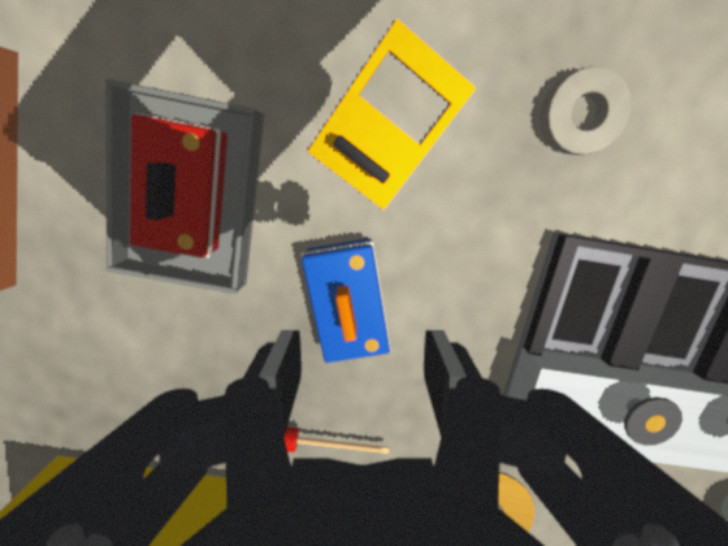

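Run:
```python
from h import *
legs([(.545,-.2897,.039,25.2)])
```

```text
(0.545, -0.2897, 0.039, 25.2) -> [-0.0436, -0.0123, 0.1563, -0.0, 0.0, -10.1] rows 4
```

```bash
python3 shift.py '[[-0.03,-0.01,0.02,0,0,-5],[-0.044,-0.012,0.04,0,0,-10],[-0.044,-0.012,0.08,0,0,-10],[-0.044,-0.012,0.12,0,0,-10],[-0.044,-0.012,0.15,0,0,-10],[-0.044,-0.012,0.156,0,0,-10],[-0.044,-0.012,0.156,0,0,-10]]' 0.05
python3 shift.py '[[0,0,0,0,0,0],[0,0,0,0,0,0],[0,0,0,0,0,0],[0,0,0,0,0,0],[0,0,0,0,0,0],[0,0,-0.001,0,0,0]]' 0 80
python3 shift.py '[[0,0,-0.03,0,0,0],[0,0,-0.06,0,0,0],[0,0,-0.09,0,0,0],[0,0,-0.1,0,0,0],[0,0,-0.1,0,0,0]]'
python3 - <<'E'
from h import *
legs([(.4963,-.0758,.11,5.7)])
E
```

```text
time_s: 7.3
tool_pos: [0.5442, -0.2901, 0.0373]
orientation: [[-0.907, -0.422, -0.003], [-0.422, 0.907, 0.002], [0.002, 0.003, -1.0]]
ft_force: [-0.8, 0.5, 0.7]
finger_gap: 0.0504
grip_force: 0.0
time_s: 7.8
tool_pos: [0.5455, -0.2898, 0.0414]
orientation: [[-0.906, -0.423, 0.001], [-0.423, 0.906, -0.001], [-0.001, -0.001, -1.0]]
ft_force: [0.6, 0.1, -4.1]
finger_gap: 0.0082
grip_force: 81.0
time_s: 8.22
tool_pos: [0.5461, -0.2901, 0.1433]
orientation: [[-0.906, -0.423, 0.004], [-0.423, 0.906, -0.002], [-0.003, -0.004, -1.0]]
ft_force: [0.9, -1.1, -4.3]
finger_gap: 0.0081
grip_force: 81.2
(0.4963, -0.0758, 0.11, 5.7) -> [-0.0454, 0.2154, 0.0326, -0.2, 0.2, 19.3] rows 6
```

```bash
python3 shift.py '[[-0.008,0.04,0,0,0,3],[-0.017,0.08,0,0,0,7],[-0.025,0.12,0,0,0,11],[-0.034,0.16,0,0,0,15],[-0.042,0.2,0.01,0,0,19],[-0.0454,0.2154,0.03,0,0,19.3],[-0.0454,0.2154,0.055,0,0,19.3],[-0.0454,0.2154,0.055,0,0,19.3],[-0.0454,0.2154,0.055,0,0,19.3]]'
python3 - <<'E'
from h import *
wcam('wA2')
legs([(.4963,-.0758,.048,5.7)])
c=np.load('pics/wA2.npz');f=c['frame'];save('wA2b',cv2.resize(f[120:420,130:430],(600,600),interpolation=2))
E
```

```text
time_s: 8.97
tool_pos: [0.4941, -0.075, 0.0833]
orientation: [[-0.995, -0.1, -0.004], [-0.1, 0.995, 0.001], [0.004, 0.001, -1.0]]
ft_force: [-0.6, 0.1, -3.0]
finger_gap: 0.0078
grip_force: 81.0
(0.4963, -0.0758, 0.048, 5.7) -> [-0.0013, -0.0005, 0.0369, 0.0, -0.1, -0.0] rows 1
```

View pics/wA2b.png

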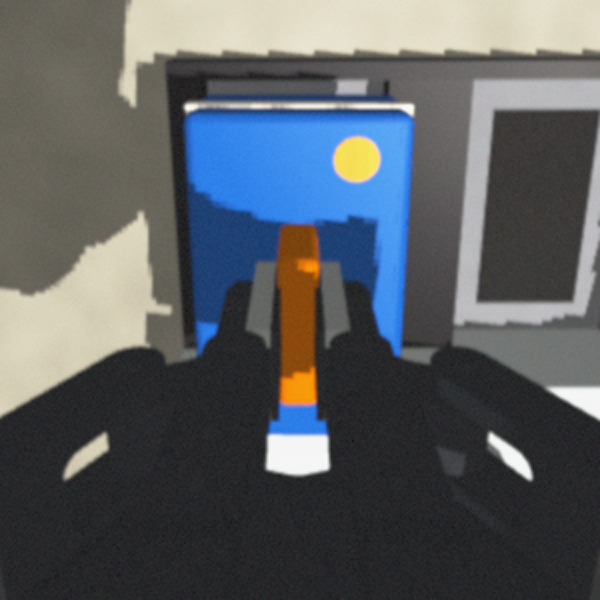

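```bash
python3 shift.py '[[-0.001,0,0.01,0,0,0],[-0.001,0,0.02,0,0,0],[-0.001,0,0.028,0,0,0],[-0.001,0,0.034,0,0,0],[-0.001,0,0.038,0,0,0],[-0.001,0,0.038,0,0,0],[-0.001,0,0.038,0,0,0]]'
```

```text
time_s: 9.6
tool_pos: [0.4964, -0.0752, 0.0491]
orientation: [[-0.995, -0.099, -0.0], [-0.099, 0.995, 0.0], [0.0, 0.0, -1.0]]
ft_force: [-16.6, 4.5, 22.8]
finger_gap: 0.008
grip_force: 85.0
```

```bash
python3 shift.py '[[0.001,0,0,0,0,0],[0.002,0,0,0,0,0],[0.002,0,0,0,0,0],[0.002,0,0,0,0,0]]';python3 shift.py '[[0.001,0,0,0,0,0],[0.002,0,0,0,0,0],[0.002,0,0,0,0,0],[0.002,0,0,0,0,0]]'
```

```text
time_s: 9.93
tool_pos: [0.4961, -0.0753, 0.0492]
orientation: [[-0.995, -0.099, 0.005], [-0.099, 0.995, 0.0], [-0.005, -0.0, -1.0]]
ft_force: [3.5, 4.5, 9.9]
finger_gap: 0.0079
grip_force: 83.0
time_s: 10.27
tool_pos: [0.4943, -0.0758, 0.0492]
orientation: [[-0.995, -0.099, 0.005], [-0.099, 0.995, -0.0], [-0.005, -0.001, -1.0]]
ft_force: [5.6, 3.5, 8.2]
finger_gap: 0.0081
grip_force: 82.9
```

```bash
python3 shift.py '[[0,0,-0.001,0,0,0],[0,0,-0.001,0,0,0],[0,0,-0.001,0,0,0],[0,0,-0.03,0,0,0],[0,0,-0.07,0,0,0],[0,0,-0.11,0,0,0],[0,0,-0.15,0,0,0],[0,0,-0.15,0,0,0]]' 0.05
python3 - <<'E'
from h import *
legs([(.46,.25,.2,-15)])
E
```

```text
time_s: 10.93
tool_pos: [0.4942, -0.076, 0.2055]
orientation: [[-0.995, -0.099, 0.009], [-0.099, 0.995, -0.002], [-0.009, -0.003, -1.0]]
ft_force: [-0.1, 0.6, 2.6]
finger_gap: 0.0502
grip_force: 0.0
(0.46, 0.25, 0.2, -15) -> [0.0017, 0.3278, 0.0045, -0.1, 0.5, 20.7] rows 8
```

```bash
python3 shift.py '[[0.002,0.04,0,0,0.5,3],[0.002,0.08,0,0,0.5,6],[0.002,0.12,0,0,0.5,9],[0.002,0.16,0,0,0.5,12],[0.002,0.2,0,0,0.5,15],[0.002,0.24,0.004,0,0.5,18],[0.002,0.28,0.004,0,0.5,20.7],[0.002,0.328,0.004,0,0.5,20.7],[0.002,0.328,0.004,0,0.5,20.7],[0.002,0.328,0.004,0,0.5,20.7]]'
cat >> h.py <<'E'
def fin(c,z=.06,amin=100):
    for b in blobs(c['frame'],(3,150,110),(18,255,255),amin):
        P=np.array([onz(c,u,z)[:2] for u in cv2.boxPoints(b[2])]);e=sorted([P[1]-P[0],P[2]-P[1]],key=np.linalg.norm)[::-1]
        print(np.round(b[0]),b[1],P.mean(0),'yaw',round(float(np.degrees(np.arctan(e[0][1]/e[0][0]))),1),np.array([np.linalg.norm(v) for v in e]))
E
python3 - <<'E'
from h import *
c=wcam('wB');fin(c)
E
```

```text
time_s: 11.77
tool_pos: [0.457, 0.2527, 0.1927]
orientation: [[-0.967, 0.255, -0.01], [0.255, 0.967, 0.0], [0.009, -0.002, -1.0]]
ft_force: [0.3, 0.2, -0.2]
finger_gap: 0.0497
grip_force: 0.0
[449. 140.] 285 [0.4369 0.419 ] yaw 2.7 [0.0384 0.0095]
[304. 244.] 372 [0.5038 0.2661] yaw -28.9 [0.0434 0.0102]
[413. 281.] 132 [0.5761 0.3686] yaw -21.5 [0.029  0.0204]
[  7. 311.] 514 [ 0.498  -0.0623] yaw -29.8 [0.0522 0.0225]
```

Run:
```python
from h import *
legs([(.5055,.2656,.039,-29.2)])
```

```text
(0.5055, 0.2656, 0.039, -29.2) -> [-0.0442, 0.0266, 0.1533, -0.2, -0.5, 14.3] rows 4
```

```bash
python3 shift.py '[[-0.03,0.02,0.01,0,-0.5,7],[-0.044,0.0266,0.03,0,-0.5,14.3],[-0.044,0.0266,0.07,0,-0.5,14.3],[-0.044,0.0266,0.11,0,-0.5,14.3],[-0.044,0.0266,0.14,0,-0.5,14.3],[-0.044,0.0266,0.153,0,-0.5,14.3],[-0.044,0.0266,0.153,0,-0.5,14.3],[-0.044,0.0266,0.153,0,-0.5,14.3]]' 0.05
python3 shift.py '[[0,0,0,0,0,0],[0,0,0,0,0,0],[0,0,0,0,0,0],[0,0,0,0,0,0],[0,0,0,0,0,0],[0,0,0,0,0,0]]' 0 80
python3 shift.py '[[0,0,-0.03,0,0,0],[0,0,-0.06,0,0,0],[0,0,-0.09,0,0,0],[0,0,-0.1,0,0,0],[0,0,-0.1,0,0,0]]'
python3 - <<'E'
from h import *
legs([(.4767,.1112,.1,5.7)])
E
```

```text
time_s: 12.48
tool_pos: [0.5064, 0.2644, 0.041]
orientation: [[-0.872, 0.49, -0.0], [0.49, 0.872, -0.002], [-0.001, -0.002, -1.0]]
ft_force: [0.2, 1.8, 0.7]
finger_gap: 0.0498
grip_force: 0.0
time_s: 12.98
tool_pos: [0.5064, 0.2656, 0.0412]
orientation: [[-0.872, 0.489, 0.002], [0.489, 0.872, -0.001], [-0.002, -0.0, -1.0]]
ft_force: [2.6, 2.5, 7.4]
finger_gap: 0.0081
grip_force: 82.8
time_s: 13.4
tool_pos: [0.5066, 0.2658, 0.1425]
orientation: [[-0.872, 0.489, 0.003], [0.489, 0.872, -0.001], [-0.003, 0.001, -1.0]]
ft_force: [0.3, 0.4, -3.8]
finger_gap: 0.0081
grip_force: 81.4
(0.4767, 0.1112, 0.1, 5.7) -> [-0.0494, -0.1495, 0.0425, -0.0, 0.2, -35.0] rows 5
```

```bash
python3 shift.py '[[-0.01,-0.03,0,0,0,-7],[-0.02,-0.06,0,0,0,-14],[-0.03,-0.09,0,0,0,-21],[-0.04,-0.12,0,0,0,-28],[-0.0494,-0.1495,0.02,0,0,-35],[-0.0494,-0.1495,0.045,0,0,-35],[-0.0494,-0.1495,0.056,0,0,-35],[-0.0494,-0.1495,0.056,0,0,-35],[-0.0494,-0.1495,0.056,0,0,-35]]'
python3 - <<'E'
from h import *
legs([(.4767,.1112,.048,5.7)])
c=wcam('wB2');f=c['frame'];save('wB2b',cv2.resize(f[120:420,130:430],(600,600),interpolation=2))
E
```

```text
time_s: 14.15
tool_pos: [0.4752, 0.1111, 0.0834]
orientation: [[-0.995, -0.099, -0.003], [-0.099, 0.995, -0.003], [0.003, -0.003, -1.0]]
ft_force: [0.6, 0.1, -2.9]
finger_gap: 0.0081
grip_force: 81.2
(0.4767, 0.1112, 0.048, 5.7) -> [-0.0016, 0.0, 0.0353, -0.1, -0.2, -0.0] rows 1
```

View pics/wB2b.png

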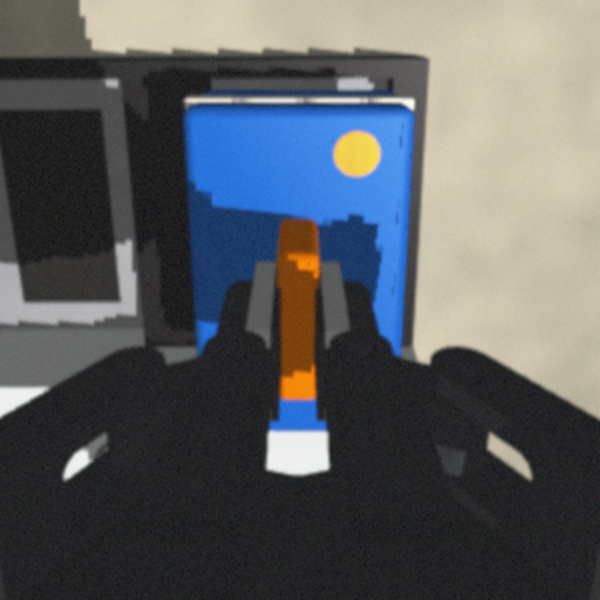

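```bash
python3 shift.py '[[-0.0005,0,0.01,0,0,0],[-0.0005,0,0.02,0,0,0],[-0.0005,0,0.028,0,0,0],[-0.0005,0,0.034,0,0,0],[-0.0005,0,0.037,0,0,0],[-0.0005,0,0.037,0,0,0],[-0.0005,0,0.037,0,0,0]]'
python3 shift.py '[[0.0005,0,0,0,0,0],[0.001,0,0,0,0,0],[0.001,0,0,0,0,0]]'
```

```text
time_s: 14.78
tool_pos: [0.4759, 0.1112, 0.0488]
orientation: [[-0.995, -0.1, -0.002], [-0.1, 0.995, -0.002], [0.002, -0.001, -1.0]]
ft_force: [-18.8, 2.0, 25.0]
finger_gap: 0.008
grip_force: 86.2
time_s: 15.03
tool_pos: [0.4758, 0.1112, 0.0488]
orientation: [[-0.995, -0.1, 0.001], [-0.1, 0.995, -0.001], [-0.001, -0.001, -1.0]]
ft_force: [-7.2, 4.3, 17.1]
finger_gap: 0.0078
grip_force: 84.7
```

```bash
python3 shift.py '[[0,0,-0.002,0,0,0],[0,0,-0.002,0,0,0],[0,0,-0.002,0,0,0],[0,0,-0.03,0,0,0],[0,0,-0.07,0,0,0],[0,0,-0.11,0,0,0],[0,0,-0.15,0,0,0],[0,0,-0.15,0,0,0]]' 0.05
python3 shift.py '[[0,0.04,0,0,0,0],[0,0.08,0,0,0,0],[0,0.12,0,0,0,0],[0,0.16,0,0,0,0],[0,0.2,0,0,0,1],[0,0.24,0,0,0,2],[0.03,0.28,0,0,0,2.5],[0.055,0.315,0,0,0,2.5],[0.055,0.315,0,0,0,2.5],[0.055,0.315,0,0,0,2.5]]'
python3 - <<'E'
from h import *
print(arm.read_state()['tool_pos'])
c=wcam('wC');fin(c)
E
```

```text
time_s: 15.7
tool_pos: [0.4773, 0.1112, 0.2053]
orientation: [[-0.995, -0.099, 0.009], [-0.099, 0.995, -0.001], [-0.009, -0.002, -1.0]]
ft_force: [1.3, -0.2, 1.7]
finger_gap: 0.05
grip_force: 0.0
time_s: 16.53
tool_pos: [0.3874, 0.4208, 0.196]
orientation: [[-0.998, -0.059, -0.001], [-0.059, 0.998, -0.003], [0.001, -0.003, -1.0]]
ft_force: [0.4, 0.3, -0.5]
finger_gap: 0.05
grip_force: 0.0
[0.3874 0.4208 0.196 ]
[276. 247.] 308 [0.4359 0.4199] yaw 3.5 [0.0392 0.0081]
```

Run:
```python
from h import *
legs([(.4365,.4202,.040,3.1)])
```

```text
(0.4365, 0.4202, 0.04, 3.1) -> [-0.0481, -0.0016, 0.156, -0.2, -0.1, 0.2] rows 4
```

```bash
python3 shift.py '[[-0.03,-0.0016,0.01,0,0,0],[-0.048,-0.0016,0.03,0,0,0],[-0.048,-0.0016,0.07,0,0,0],[-0.048,-0.0016,0.11,0,0,0],[-0.048,-0.0016,0.14,0,0,0],[-0.048,-0.0016,0.155,0,0,0],[-0.048,-0.0016,0.155,0,0,0],[-0.048,-0.0016,0.155,0,0,0]]' 0.05
python3 shift.py '[[0,0,0,0,0,0],[0,0,0,0,0,0],[0,0,0,0,0,0],[0,0,0,0,0,0],[0,0,0,0,0,0],[0,0,0,0,0,0]]' 0 80
python3 shift.py '[[0,0,-0.03,0,0,0],[0,0,-0.06,0,0,0],[0,0,-0.09,0,0,0],[0,0,-0.12,0,0,0],[0,0,-0.12,0,0,0]]'
python3 - <<'E'
from h import *
legs([(.486,.0177,.16,5.7)])
E
```

```text
time_s: 17.25
tool_pos: [0.4378, 0.4185, 0.0413]
orientation: [[-0.999, -0.055, -0.001], [-0.055, 0.999, -0.003], [0.001, -0.003, -1.0]]
ft_force: [0.5, 0.6, 0.7]
finger_gap: 0.0501
grip_force: 0.0
time_s: 17.75
tool_pos: [0.4376, 0.4202, 0.0427]
orientation: [[-0.998, -0.056, 0.001], [-0.056, 0.998, -0.001], [-0.001, -0.001, -1.0]]
ft_force: [1.8, 2.9, 7.3]
finger_gap: 0.0079
grip_force: 82.3
time_s: 18.17
tool_pos: [0.4384, 0.421, 0.1679]
orientation: [[-0.998, -0.056, 0.005], [-0.056, 0.998, 0.002], [-0.005, 0.002, -1.0]]
ft_force: [1.1, 0.6, -2.6]
finger_gap: 0.0077
grip_force: 81.0
(0.486, 0.0177, 0.16, 5.7) -> [-0.0249, -0.4053, 0.0073, 0.1, 0.3, -2.5] rows 10
```

```bash
python3 shift.py '[[-0.0025,-0.04,0,0,0,0],[-0.005,-0.08,0,0,0,0],[-0.0075,-0.12,0,0,0,-1],[-0.01,-0.16,0,0,0,-1],[-0.0125,-0.2,0,0,0,-2],[-0.015,-0.24,0,0,0,-2.5],[-0.0175,-0.28,0,0,0,-2.5],[-0.02,-0.32,0,0,0,-2.5],[-0.0225,-0.36,0,0,0,-2.5],[-0.0255,-0.404,0,0,0,-2.5]]'
python3 shift.py '[[0,0,0,0,0,0],[0,0,0,0,0,0],[0,0,0,0,0,0]]'
python3 - <<'E'
from h import *
legs([(.4868,.0177,.084,5.7)])
E
```

```text
time_s: 19.0
tool_pos: [0.4842, 0.0186, 0.1618]
orientation: [[-0.995, -0.1, -0.001], [-0.1, 0.995, -0.003], [0.002, -0.002, -1.0]]
ft_force: [1.3, 0.6, -3.9]
finger_gap: 0.008
grip_force: 81.0
time_s: 19.25
tool_pos: [0.4846, 0.0202, 0.1618]
orientation: [[-0.995, -0.098, -0.002], [-0.098, 0.995, -0.002], [0.002, -0.002, -1.0]]
ft_force: [-0.7, 0.8, -3.5]
finger_gap: 0.008
grip_force: 81.1
(0.4868, 0.0177, 0.084, 5.7) -> [-0.0021, -0.0026, 0.0778, -0.1, -0.1, -0.1] rows 2
```

```bash
python3 shift.py '[[-0.001,-0.002,0.04,0,0,0],[-0.002,-0.0026,0.07,0,0,0],[-0.002,-0.0026,0.078,0,0,0],[-0.002,-0.0026,0.078,0,0,0],[-0.002,-0.0026,0.078,0,0,0]]'
python3 - <<'E'
from h import *
legs([(.4866,.0177,.05,5.7)])
E
```

```text
time_s: 19.67
tool_pos: [0.4874, 0.0186, 0.0855]
orientation: [[-0.995, -0.101, -0.001], [-0.101, 0.995, -0.003], [0.001, -0.002, -1.0]]
ft_force: [0.5, -0.9, -2.2]
finger_gap: 0.0082
grip_force: 80.9
(0.4866, 0.0177, 0.05, 5.7) -> [0.0008, -0.0007, 0.0355, -0.1, -0.0, 0.1] rows 1
```

```bash
python3 shift.py '[[0.001,-0.0007,0.01,0,0,0],[0.001,-0.0007,0.02,0,0,0],[0.001,-0.0007,0.028,0,0,0],[0.001,-0.0007,0.034,0,0,0],[0.001,-0.0007,0.037,0,0,0],[0.001,-0.0007,0.037,0,0,0],[0.001,-0.0007,0.037,0,0,0]]'
python3 shift.py '[[0.0005,0,0,0,0,0],[0.001,0,0,0,0,0],[0.001,0,0,0,0,0]]'
```

```text
time_s: 20.25
tool_pos: [0.4861, 0.0174, 0.0502]
orientation: [[-0.995, -0.099, -0.001], [-0.099, 0.995, -0.001], [0.001, -0.001, -1.0]]
ft_force: [-27.8, 5.0, 38.2]
finger_gap: 0.0077
grip_force: 88.0
time_s: 20.5
tool_pos: [0.4861, 0.0174, 0.0503]
orientation: [[-0.995, -0.099, 0.002], [-0.099, 0.995, -0.001], [-0.002, -0.001, -1.0]]
ft_force: [-13.8, 6.5, 30.7]
finger_gap: 0.0081
grip_force: 86.6
```

```bash
python3 shift.py '[[0,0,-0.003,0,0,0],[0,0,-0.003,0,0,0],[0,0,-0.003,0,0,0],[0,0,-0.03,0,0,0],[0,0,-0.07,0,0,0],[0,0,-0.11,0,0,0],[0.04,0,-0.15,0,0,0],[0.08,0,-0.18,0,0,0],[0.09,0,-0.18,0,0,0],[0.09,0,-0.18,0,0,0]]' 0.085
python3 - <<'E'
from h import *
print(arm.read_state()['tool_pos'])
c=wcam('wc3');fin(c,.068)
f=c['frame'];save('wc3b',cv2.resize(f,None,fx=1.42,fy=1.42,interpolation=2))
p=arm.snapshot('top');np.savez('pics/top1.npz',**{k:p[k] for k in('K','R','t','frame')})
for k,z in(('yellow',.005),):
  for n,c in(('top',np.load('pics/top1.npz')),('w',c),('wA',np.load('pics/wA.npz'))):
    for b in blobs(c['frame'],(18,150,60),(32,255,255),300):
        P=np.array([onz(c,u,z)[:2] for u in cv2.boxPoints(b[2])]);m=P.mean(0)
        e=sorted([P[1]-P[0],P[2]-P[1]],key=np.linalg.norm)[::-1]
        if .25<m[0]<.65 and abs(m[1])<.5: print(n,b[1],m,'yaw',np.degrees(np.arctan(e[0][1]/e[0][0])),[np.linalg.norm(v) for v in e])
E
```

```text
time_s: 21.33
tool_pos: [0.3938, 0.008, 0.2317]
orientation: [[-0.995, -0.099, 0.005], [-0.099, 0.995, -0.003], [-0.005, -0.004, -1.0]]
ft_force: [-0.8, -1.0, 1.2]
finger_gap: 0.0849
grip_force: 0.0
[0.3938 0.008  0.2317]
[202. 269.] 357 [ 0.4911 -0.0739] yaw 5.9 [0.0448 0.0142]
[279. 270.] 228 [0.4849 0.0157] yaw 5.9 [0.039 0.008]
[359. 271.] 232 [0.4758 0.1093] yaw 6.3 [0.0402 0.0092]
top 663 [ 0.3948 -0.2935] yaw -21.943611910830757 [np.float64(0.12053379787263525), np.float64(0.08092986323591203)]
top 706 [0.3496 0.2744] yaw 8.026837047175556 [np.float64(0.12079448933885653), np.float64(0.08293437149506383)]
w 4083 [ 0.391  -0.2953] yaw -25.663272527658258 [np.float64(0.1307837177681399), np.float64(0.08350424528327532)]
w 4297 [0.3478 0.2764] yaw 7.949516141691209 [np.float64(0.13218323298889326), np.float64(0.08365874835193246)]
wA 6356 [ 0.39   -0.2962] yaw -25.246280478528302 [np.float64(0.12037403607489712), np.float64(0.080053505565049)]
```

View pics/wc3b.png

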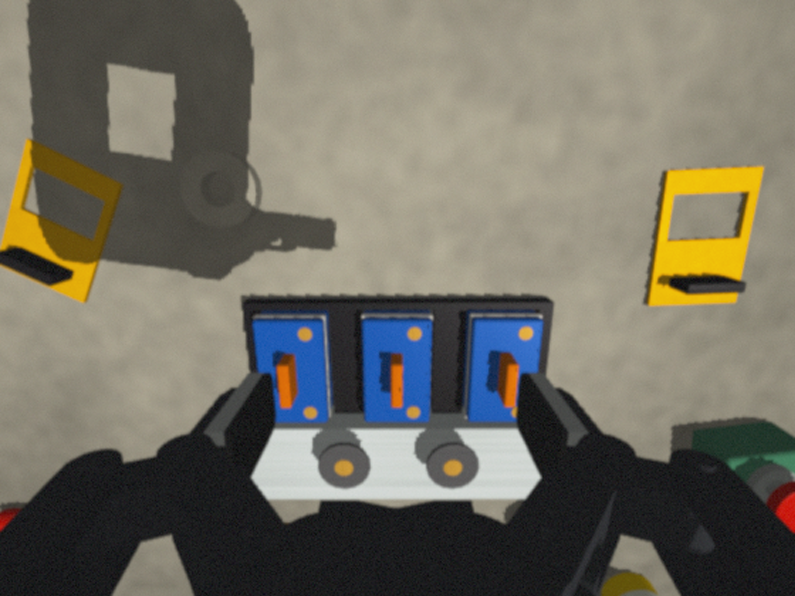

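Run:
```python
from h import *
print(arm.read_state()['qpos'])
legs([(.30,.27,.22,5)])
```

```text
[ -2.3999 -30.1555 114.2577  -0.1513  95.7811 -98.0997]
(0.3, 0.27, 0.22, 5) -> [0.0693, 0.27, 0.0073, -0.2, 0.1, 0.7] rows 7
```

```bash
python3 - <<'E'
from h import *
legs([(.38,.275,.2,-82)])
E
python3 shift.py '[[0,0.04,0,0,0,7],[0,0.08,0,0,0,14],[0,0.12,0,0,0,21],[-0.01,0.16,0,0,0,28],[-0.01,0.2,0,0,0,35],[-0.01,0.24,0,0,0,42],[-0.01,0.265,0.01,0,0,49],[-0.013,0.265,0.02,0,0,56],[-0.013,0.265,0.03,0,0,63],[-0.013,0.265,0.03,0,0,70]]' 0.05
python3 shift.py '[[0,0,0,0,0,7],[0,0,0,0,0,14],[0,0,0,0,0,17.7],[0,0,0,0,0,17.7],[0,0,0,0,0,17.7]]'
python3 - <<'E'
from h import *
print(arm.read_state()['tool_pos'])
c=wcam('wP');f=c['frame'];save('wPb',cv2.resize(f,None,fx=1.42,fy=1.42,interpolation=2))
E
```

```text
(0.38, 0.275, 0.2, -82) -> [-0.0107, 0.2672, 0.0274, -0.1, 0.2, 87.7] rows 13
time_s: 22.27
tool_pos: [0.3817, 0.2745, 0.1925]
orientation: [[-0.539, 0.842, -0.006], [0.842, 0.539, -0.006], [-0.002, -0.008, -1.0]]
ft_force: [-0.6, -1.4, -0.5]
finger_gap: 0.0499
grip_force: 0.0
time_s: 22.68
tool_pos: [0.3825, 0.2733, 0.1955]
orientation: [[-0.264, 0.965, -0.002], [0.965, 0.264, -0.004], [-0.003, -0.003, -1.0]]
ft_force: [0.3, 0.9, -0.2]
finger_gap: 0.05
grip_force: 0.0
[0.3825 0.2733 0.1955]
```

View pics/wPb.png

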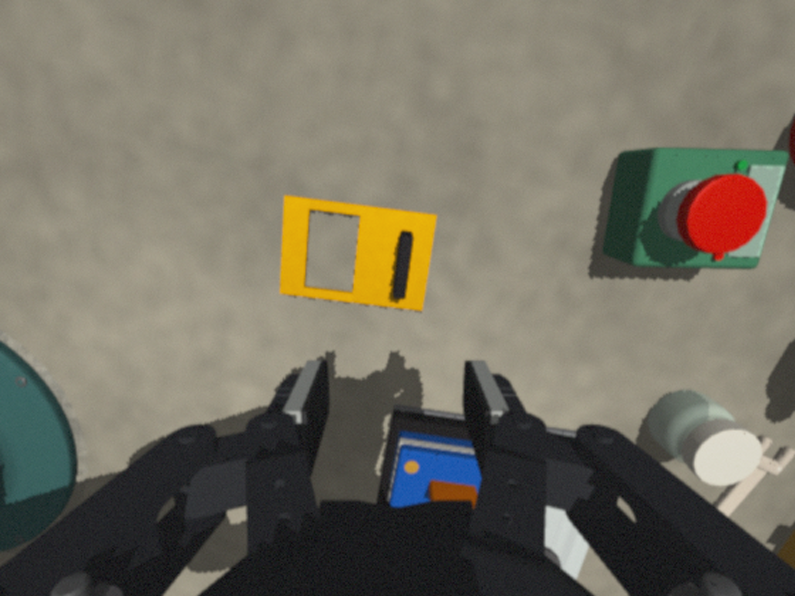

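```bash
cat >> h.py <<'E'
def ptool(p,psi,th=0,w=.008,u=.038):
    Rp=Ro.from_euler('z',psi,degrees=True).as_matrix()@Ro.from_euler('y',-th,degrees=True).as_matrix()
    return np.array(p)+Rp@[u,0,w], Rp@np.array([[0,1,0],[1,0,0],[0,0,-1.]])
def plegs(ps):
    st=arm.read_state();p,R=st['tool_pos'],st['orientation']
    for q in ps:
        P,T=ptool(*q);d=R.T@(P-p);w=Ro.from_matrix(R.T@T).as_rotvec(degrees=True)
        print(q,P,'->',[round(float(v),4) for v in d]+[round(float(v),1) for v in w]);p,R=P,T
E
python3 - <<'E'
from h import *
c=np.load('pics/wP.npz')
C=np.array([onz(c,np.array(u)/1.42,.004)[:2] for u in((285,195),(437,213),(423,311),(280,294))]);print(C,C.mean(0))
a=C[1]-C[0];b=C[2]-C[3];print([np.degrees(np.arctan2(v[1],v[0])) for v in(a,b)],np.linalg.norm(a),np.linalg.norm(b))
F=[onz(c,np.array(u)/1.42,.031)[:2] for u in((406,233),(398,298))];print(F,np.mean(F,0))
b=sorted(blobs(c['frame'],(18,150,60),(32,255,255),1000),key=lambda b:-b[1])[0];P=np.array([onz(c,u,.003)[:2] for u in cv2.boxPoints(b[2])]);print(P.mean(0),P)
s=arm.read_state();print(s['orientation'])
psi=8;m=C.mean(0);
E
```

```text
[[0.2829 0.3063]
 [0.4013 0.3243]
 [0.4136 0.2432]
 [0.294  0.226 ]] [0.3479 0.275 ]
[np.float64(8.645914932183743), np.float64(8.180318971456705)] 0.11980353954406378 0.12087502313215855
[array([0.3804, 0.3061]), array([0.388 , 0.2564])] [0.3842 0.2813]
[0.346  0.2744] [[0.2865 0.2255]
 [0.282  0.3066]
 [0.4011 0.3233]
 [0.4143 0.2423]]
[[-0.2638  0.9646 -0.0021]
 [ 0.9646  0.2638 -0.0035]
 [-0.0028 -0.0029 -1.    ]]
```

Run:
```python
from h import *
plegs([((.3474,.275,.03),8.3,0,.0095),((.3474,.275,0),8.3,0,.0095)])
```

```text
((0.3474, 0.275, 0.03), 8.3, 0, 0.0095) [0.385  0.2805 0.0395] -> [0.0067, 0.0048, 0.1563, -0.2, 0.2, 7.0]
((0.3474, 0.275, 0), 8.3, 0, 0.0095) [0.385  0.2805 0.0095] -> [0.0, 0.0, 0.03, 0.0, 0.0, 0.0]
```

```bash
python3 shift.py '[[0.0067,0.0048,0.04,0,0,7],[0.0067,0.0048,0.08,0,0,7],[0.0067,0.0048,0.12,0,0,7],[0.0067,0.0048,0.15,0,0,7],[0.0067,0.0048,0.156,0,0,7],[0.0067,0.0048,0.156,0,0,7]]' 0.05
python3 - <<'E'
from h import *
plegs([((.3474,.275,0),8.3,0,.0095)])
E
```

```text
time_s: 23.23
tool_pos: [0.3843, 0.2799, 0.0392]
orientation: [[-0.143, 0.99, -0.004], [0.99, 0.143, -0.005], [-0.004, -0.004, -1.0]]
ft_force: [0.2, 0.3, 0.1]
finger_gap: 0.0499
grip_force: 0.0
((0.3474, 0.275, 0), 8.3, 0, 0.0095) [0.385  0.2805 0.0095] -> [0.0006, 0.0009, 0.0297, -0.3, 0.2, -0.1]
```

```bash
python3 shift.py '[[0,0.0009,0.015,0,0,0],[0,0.0009,0.028,0,0,0],[0,0.0009,0.03,0,0,0],[0,0.0009,0.03,0,0,0],[0,0.0009,0.03,0,0,0]]' 0.05
python3 shift.py '[[0,0,0,0,0,0],[0,0,0,0,0,0],[0,0,0,0,0,0],[0,0,0,0,0,0],[0,0,0,0,0,0],[0,0,0,0,0,0]]' 0 100
python3 shift.py '[[0,0,-0.03,0,0,0],[0,0,-0.07,0,0,0],[0,0,-0.11,0,0,0],[0,0,-0.14,0,0,0],[0,0,-0.14,0,0,0],[0,0,-0.14,0,0,0]]'
python3 - <<'E'
from h import *
c=wcam('wP1');f=c['frame'];save('wP1b',cv2.resize(f,None,fx=1.2,fy=1.2,interpolation=2))
E
```

```text
time_s: 23.65
tool_pos: [0.3868, 0.2811, 0.0128]
orientation: [[-0.142, 0.99, 0.001], [0.99, 0.142, -0.001], [-0.002, 0.001, -1.0]]
ft_force: [0.2, -0.5, 0.5]
finger_gap: 0.0501
grip_force: 0.0
time_s: 24.15
tool_pos: [0.3863, 0.2807, 0.0118]
orientation: [[-0.142, 0.99, 0.0], [0.99, 0.142, -0.002], [-0.002, -0.0, -1.0]]
ft_force: [-2.4, -2.2, 7.9]
finger_gap: 0.0078
grip_force: 99.1
time_s: 24.65
tool_pos: [0.3866, 0.2812, 0.1525]
orientation: [[-0.142, 0.99, 0.002], [0.99, 0.142, -0.001], [-0.001, 0.002, -1.0]]
ft_force: [0.6, -1.0, -2.0]
finger_gap: 0.0079
grip_force: 98.4
```

View pics/wP1b.png

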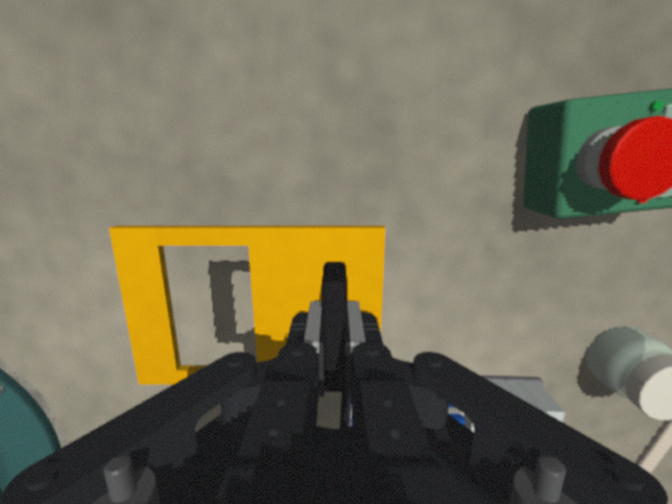

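```bash
cat > st.py <<'E'
from h import *
import sys
def stage(stud,w,seq,psi=5.8):
    e=np.array([np.cos(np.radians(psi)),np.sin(np.radians(psi))])
    plegs([(tuple(np.round(np.r_[np.array(stud)+e*px/1000,.048+pz/1000],4)),psi,th,w) for px,pz,th in seq])
E
python3 - <<'E'
from st import *
stage((.5557,.0720),.0118,[(5,80,0),(5,75,30)])
E
```

```text
((np.float64(0.5607), np.float64(0.0725), np.float64(0.128)), 5.8, 0, 0.0118) [0.5985 0.0763 0.1398] -> [-0.2325, 0.1814, 0.0113, -0.0, 0.1, 2.3]
((np.float64(0.5607), np.float64(0.0725), np.float64(0.123)), 5.8, 30, 0.0118) [0.5876 0.0752 0.1522] -> [-0.0, -0.011, -0.0124, -30.0, -0.0, 0.0]
```

```bash
python3 shift.py '[[-0.03,0.023,0,0,0,0],[-0.06,0.047,0,0,0,0],[-0.09,0.07,0,0,0,1],[-0.12,0.094,0,0,0,1],[-0.15,0.117,0,0,0,2],[-0.18,0.14,0,0,0,2.3],[-0.21,0.164,0,0,0,2.3],[-0.2325,0.1814,0,0,0,2.3],[-0.2325,0.1814,0,0,0,2.3]]'
python3 shift.py '[[0,0,0,-6,0,0],[0,-0.003,0,-12,0,0],[0,-0.006,0,-18,0,0],[0,-0.009,0,-24,0,0],[0,-0.011,0,-30,0,0],[0,-0.011,0,-30,0,0],[0,-0.011,0,-30,0,0],[0,-0.011,0,-30,0,0]]'
python3 - <<'E'
from st import *
stage((.5557,.0720),.0118,[(5,60,30),(5,30,30)])
p=arm.snapshot('side');save('s2',cv2.resize(p['frame'][120:300,180:400],(733,600),interpolation=2))
E
```

```text
time_s: 25.45
tool_pos: [0.6004, 0.0728, 0.1484]
orientation: [[-0.099, 0.995, -0.004], [0.995, 0.099, -0.004], [-0.003, -0.004, -1.0]]
ft_force: [-0.3, 0.7, -0.7]
finger_gap: 0.0077
grip_force: 98.4
time_s: 26.12
tool_pos: [0.5876, 0.0754, 0.1509]
orientation: [[-0.102, 0.863, 0.494], [0.995, 0.089, 0.048], [-0.002, 0.497, -0.868]]
ft_force: [-0.6, -1.0, -0.3]
finger_gap: 0.0076
grip_force: 98.5
((np.float64(0.5607), np.float64(0.0725), np.float64(0.108)), 5.8, 30, 0.0118) [0.5876 0.0752 0.1372] -> [-0.0001, -0.0068, 0.0119, -0.2, 0.1, 0.1]
((np.float64(0.5607), np.float64(0.0725), np.float64(0.078)), 5.8, 30, 0.0118) [0.5876 0.0752 0.1072] -> [0.0, -0.015, 0.026, 0.0, 0.0, 0.0]
```

View pics/s2.png

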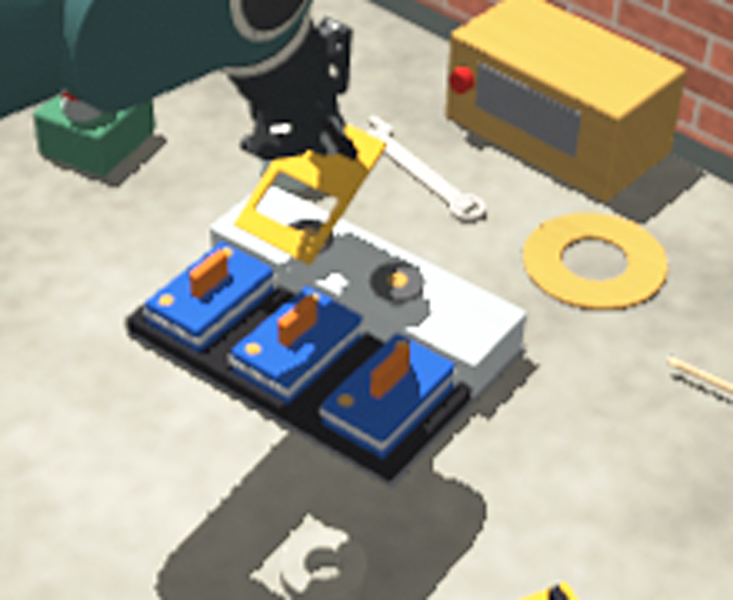

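```bash
python3 shift.py '[[0,-0.007,0.012,0,0,0],[0,-0.012,0.02,0,0,0],[0,-0.017,0.029,0,0,0],[0,-0.02,0.035,0,0,0],[0,-0.0218,0.038,0,0,0],[0,-0.0218,0.038,0,0,0],[0,-0.0218,0.038,0,0,0]]'
python3 - <<'E'
from st import *
stage((.5557,.0720),.0118,[(5,30,30),(23,30,30)])
E
```

```text
time_s: 26.75
tool_pos: [0.5879, 0.0752, 0.1076]
orientation: [[-0.102, 0.862, 0.497], [0.995, 0.089, 0.049], [-0.003, 0.499, -0.867]]
ft_force: [1.0, 0.3, -1.0]
finger_gap: 0.0074
grip_force: 98.7
((np.float64(0.5607), np.float64(0.0725), np.float64(0.078)), 5.8, 30, 0.0118) [0.5876 0.0752 0.1072] -> [0.0, -0.0004, 0.0002, -0.1, 0.1, 0.1]
((np.float64(0.5786), np.float64(0.0743), np.float64(0.078)), 5.8, 30, 0.0118) [0.6055 0.077  0.1072] -> [-0.0, 0.0156, 0.009, 0.0, 0.0, 0.0]
```

Free and on position. Slide under the head.

```bash
python3 shift.py '[[0,0.003,0.0018,0,0,0],[0,0.006,0.0036,0,0,0],[0,0.009,0.0054,0,0,0],[0,0.012,0.007,0,0,0],[0,0.0152,0.009,0,0,0],[0,0.0152,0.009,0,0,0],[0,0.0152,0.009,0,0,0]]'
python3 - <<'E'
from st import *
stage((.5557,.0720),.0118,[(23,30,30),(27.5,26,20),(29.5,14,10),(29,1,0)])
E
```

```text
time_s: 27.33
tool_pos: [0.6054, 0.077, 0.1072]
orientation: [[-0.102, 0.862, 0.497], [0.995, 0.089, 0.049], [-0.002, 0.499, -0.867]]
ft_force: [-0.3, 0.2, -2.2]
finger_gap: 0.0078
grip_force: 98.7
((np.float64(0.5786), np.float64(0.0743), np.float64(0.078)), 5.8, 30, 0.0118) [0.6055 0.077  0.1072] -> [0.0, 0.0001, -0.0, -0.1, 0.1, 0.1]
((np.float64(0.5831), np.float64(0.0748), np.float64(0.074)), 5.8, 20, 0.0118) [0.6146 0.078  0.0981] -> [0.0, 0.0034, 0.0125, 10.0, 0.0, -0.0]
((np.float64(0.585), np.float64(0.075), np.float64(0.062)), 5.8, 10, 0.0118) [0.6202 0.0786 0.0802] -> [0.0, -0.0008, 0.0187, 10.0, -0.0, -0.0]
((np.float64(0.5846), np.float64(0.0749), np.float64(0.049)), 5.8, 0, 0.0118) [0.6224 0.0787 0.0608] -> [-0.0001, -0.0012, 0.0195, 10.0, -0.0, -0.0]
```

```bash
python3 shift.py '[[0,0.001,0.004,3,0,0],[0,0.002,0.008,6,0,0],[0,0.0034,0.0125,10,0,0],[0,0.0034,0.0125,10,0,0],[0,0.0034,0.0125,10,0,0]]'
python3 shift.py '[[0,0,0.006,3,0,0],[0,-0.0005,0.012,6,0,0],[0,-0.0008,0.0187,10,0,0],[0,-0.0008,0.0187,10,0,0],[0,-0.0008,0.0187,10,0,0]]'
python3 - <<'E'
from st import *
stage((.5557,.0720),.0118,[(29.5,14,10),(29,1,0)])
E
```

```text
time_s: 27.75
tool_pos: [0.6148, 0.0779, 0.0979]
orientation: [[-0.102, 0.935, 0.34], [0.995, 0.096, 0.032], [-0.002, 0.342, -0.94]]
ft_force: [0.5, 0.8, -1.8]
finger_gap: 0.0075
grip_force: 98.7
time_s: 28.17
tool_pos: [0.6199, 0.0784, 0.0798]
orientation: [[-0.102, 0.979, 0.174], [0.995, 0.101, 0.015], [-0.002, 0.175, -0.985]]
ft_force: [0.0, 0.3, -2.3]
finger_gap: 0.0077
grip_force: 98.6
((np.float64(0.585), np.float64(0.075), np.float64(0.062)), 5.8, 10, 0.0118) [0.6202 0.0786 0.0802] -> [0.0001, 0.0003, -0.0004, 0.1, 0.1, 0.1]
((np.float64(0.5846), np.float64(0.0749), np.float64(0.049)), 5.8, 0, 0.0118) [0.6224 0.0787 0.0608] -> [-0.0001, -0.0012, 0.0195, 10.0, -0.0, -0.0]
```

Contact-free. Level, release, rise.

```bash
python3 shift.py '[[0,0,0.006,3,0,0],[0,-0.0005,0.012,6,0,0],[0,-0.001,0.0192,10,0,0],[0,-0.001,0.0192,10,0,0],[0,-0.001,0.0192,10,0,0],[0,-0.001,0.0192,10,0,0]]'
python3 shift.py '[[0,0,-0.001,0,0,0],[0,0,-0.001,0,0,0],[0,0,-0.001,0,0,0],[0,0,-0.001,0,0,0],[0,0,-0.03,0,0,0],[0,0,-0.07,0,0,0],[0,0,-0.11,0,0,0],[0,0,-0.14,0,0,0],[0,0,-0.14,0,0,0]]' 0.05
python3 - <<'E'
from h import *
legs([(.42,-.31,.2,-110)])
E
```

```text
time_s: 28.67
tool_pos: [0.6221, 0.0787, 0.0616]
orientation: [[-0.102, 0.995, 0.003], [0.995, 0.102, -0.002], [-0.003, 0.003, -1.0]]
ft_force: [-0.4, 0.6, -2.2]
finger_gap: 0.0077
grip_force: 98.5
time_s: 29.42
tool_pos: [0.6243, 0.0792, 0.209]
orientation: [[-0.102, 0.995, 0.009], [0.995, 0.102, -0.002], [-0.003, 0.009, -1.0]]
ft_force: [-0.3, 0.7, 1.0]
finger_gap: 0.05
grip_force: 0.0
(0.42, -0.31, 0.2, -110) -> [-0.3664, -0.2429, 0.0078, 0.5, 0.0, 25.8] rows 11
```

```bash
python3 shift.py '[[-0.033,-0.022,0,0,0,2],[-0.066,-0.044,0,0,0,4],[-0.1,-0.066,0,0,0,7],[-0.133,-0.088,0,0,0,10],[-0.166,-0.11,0,0,0,13],[-0.2,-0.133,0,0,0,16],[-0.233,-0.155,0,0,0,19],[-0.266,-0.177,0,0,0,22],[-0.3,-0.2,0,0,0,25.8],[-0.333,-0.222,0,0,0,25.8]]'
python3 shift.py '[[-0.033,-0.022,0,0,0,0],[-0.035,-0.022,0,0,0,0],[-0.035,-0.022,0,0,0,0],[-0.035,-0.022,0,0,0,0]]'
python3 - <<'E'
from h import *
print(arm.read_state()['tool_pos'])
c=wcam('wQ');f=c['frame'];save('wQb',cv2.resize(f,None,fx=1.42,fy=1.42,interpolation=2))
b=sorted(blobs(c['frame'],(18,150,60),(32,255,255),1000),key=lambda b:-b[1])
for x in b[:3]:
    P=np.array([onz(c,u,.003)[:2] for u in cv2.boxPoints(x[2])]);e=sorted([P[1]-P[0],P[2]-P[1]],key=np.linalg.norm)[::-1];print(x[0],P.mean(0),[np.degrees(np.arctan(v[1]/v[0])) for v in e],[np.linalg.norm(v) for v in e])
E
```

```text
time_s: 30.25
tool_pos: [0.4341, -0.2764, 0.2023]
orientation: [[0.345, 0.938, 0.0], [0.938, -0.345, -0.003], [-0.003, 0.001, -1.0]]
ft_force: [1.0, -0.2, 0.8]
finger_gap: 0.05
grip_force: 0.0
time_s: 30.58
tool_pos: [0.4029, -0.3002, 0.2023]
orientation: [[0.342, 0.94, -0.0], [0.94, -0.342, -0.003], [-0.003, 0.001, -1.0]]
ft_force: [-0.1, 0.4, -0.5]
finger_gap: 0.0502
grip_force: 0.0
[ 0.4029 -0.3002  0.2023]
[271.438  184.3041] [ 0.3915 -0.2948] [np.float64(-21.660348224661156), np.float64(64.80690272266213)] [np.float64(0.11885369697273102), np.float64(0.08077817101038787)]
```

View pics/wQb.png

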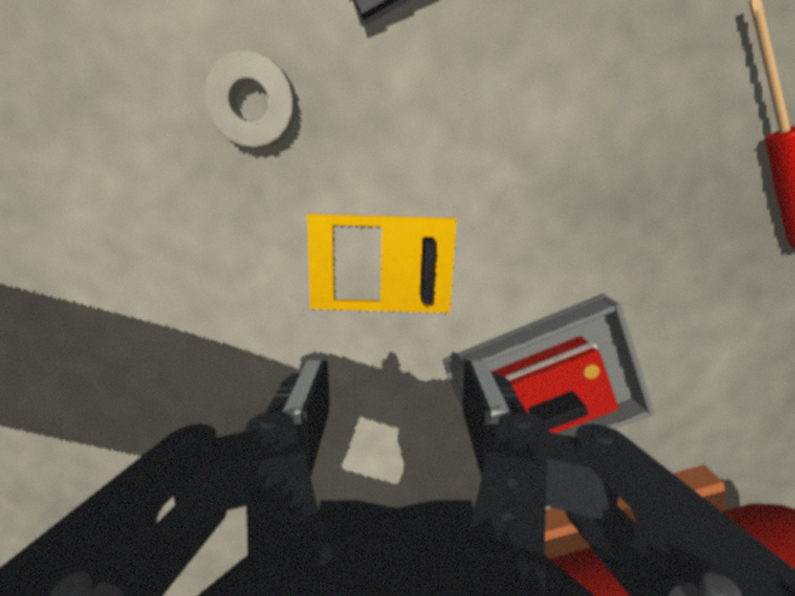

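Run:
```python
from h import *
c=np.load('pics/wQ.npz')
C=np.array([onz(c,np.array(u)/1.42,.004)[:2] for u in((307,214),(456,219),(449,313),(312,309))]);print(C.mean(0))
a=C[1]-C[0];b=C[2]-C[3];print([np.degrees(np.arctan2(v[1],v[0])) for v in(a,b)],np.linalg.norm(a),np.linalg.norm(b))
F=np.array([onz(c,np.array(u)/1.42,.031)[:2] for u in((430,238),(428,305))]);d=F[1]-F[0];print(F,F.mean(0),np.degrees(np.arctan2(d[1],d[0]))+90)
m=C.mean(0);plegs([((m[0],m[1],.03),-22.3,0,.0115)])
```

```text
[ 0.3919 -0.2956]
[np.float64(-21.94279261238498), np.float64(-21.828901488284256)] 0.12035960769151079 0.11836509010968398
[[ 0.4368 -0.2835]
 [ 0.4184 -0.3332]] [ 0.4276 -0.3083] -20.366543038072138
((np.float64(0.39192875862061916), np.float64(-0.2955652011109998), 0.03), -22.3, 0, 0.0115) [ 0.4271 -0.31    0.0415] -> [-0.0011, 0.0257, 0.1608, 0.0, 0.1, 2.4]
```

```bash
python3 shift.py '[[-0.0008,0.0257,0.03,0,0,2],[-0.0008,0.0257,0.07,0,0,2],[-0.0008,0.0257,0.11,0,0,2],[-0.0008,0.0257,0.145,0,0,2],[-0.0008,0.0257,0.16,0,0,2],[-0.0008,0.0257,0.16,0,0,2]]' 0.05
python3 - <<'E'
from h import *
legs([(.4272,-.3097,.0115,-111.9)])
E
```

```text
time_s: 31.13
tool_pos: [0.4259, -0.3077, 0.0381]
orientation: [[0.372, 0.928, -0.005], [0.928, -0.372, 0.001], [-0.001, -0.006, -1.0]]
ft_force: [0.2, 0.2, 0.4]
finger_gap: 0.0502
grip_force: 0.0
(0.4272, -0.3097, 0.0115, -111.9) -> [-0.0014, 0.0021, 0.0265, -0.3, 0.0, 0.1] rows 1
```

```bash
python3 shift.py '[[-0.0007,0.001,0.015,0,0,0],[-0.0007,0.001,0.026,0,0,0],[-0.0007,0.001,0.028,0,0,0],[-0.0007,0.001,0.028,0,0,0],[-0.0007,0.001,0.028,0,0,0]]' 0.05
python3 shift.py '[[0,0,0,0,0,0],[0,0,0,0,0,0],[0,0,0,0,0,0],[0,0,0,0,0,0],[0,0,0,0,0,0],[0,0,0,0,0,0]]' 0 100
python3 shift.py '[[0,0,-0.03,0,0,0],[0,0,-0.07,0,0,0],[0,0,-0.11,0,0,0],[0,0,-0.14,0,0,0],[0,0,-0.14,0,0,0],[0,0,-0.14,0,0,0]]'
python3 - <<'E'
from st import *
c=wcam('wQ1')
stage((.5655,-.0217),.0118,[(5,80,0),(5,75,30)])
E
```

```text
time_s: 31.55
tool_pos: [0.4278, -0.3113, 0.0153]
orientation: [[0.374, 0.928, 0.0], [0.928, -0.374, -0.003], [-0.003, 0.001, -1.0]]
ft_force: [0.2, 0.1, 0.6]
finger_gap: 0.0497
grip_force: 0.0
time_s: 32.05
tool_pos: [0.4275, -0.3115, 0.0152]
orientation: [[0.374, 0.927, 0.0], [0.927, -0.374, -0.003], [-0.003, 0.001, -1.0]]
ft_force: [-1.5, 1.7, 6.4]
finger_gap: 0.0073
grip_force: 99.1
time_s: 32.55
tool_pos: [0.4278, -0.3113, 0.156]
orientation: [[0.374, 0.927, 0.002], [0.927, -0.374, -0.005], [-0.004, 0.004, -1.0]]
ft_force: [1.0, 0.5, -2.9]
finger_gap: 0.0071
grip_force: 98.4
((np.float64(0.5705), np.float64(-0.0212), np.float64(0.128)), 5.8, 0, 0.0118) [ 0.6083 -0.0174  0.1398] -> [0.34, 0.0581, 0.0135, 0.0, 0.2, -27.8]
((np.float64(0.5705), np.float64(-0.0212), np.float64(0.123)), 5.8, 30, 0.0118) [ 0.5974 -0.0185  0.1522] -> [-0.0, -0.011, -0.0124, -30.0, -0.0, 0.0]
```

```bash
python3 shift.py '[[0.035,0.006,0,0,0,-3],[0.07,0.012,0,0,0,-6],[0.105,0.018,0,0,0,-9],[0.14,0.024,0,0,0,-12],[0.175,0.03,0,0,0,-15],[0.21,0.036,0,0,0,-18],[0.245,0.042,0,0,0,-21],[0.28,0.048,0,0,0,-24],[0.31,0.053,0,0,0,-27],[0.34,0.058,0,0,0,-27.8]]'
python3 shift.py '[[0,0,0,0,0,0],[0,0,0,-6,0,0],[0,-0.003,0,-12,0,0],[0,-0.006,0,-18,0,0],[0,-0.009,0,-24,0,0],[0,-0.011,0,-30,0,0],[0,-0.011,0,-30,0,0],[0,-0.011,0,-30,0,0],[0,-0.011,0,-30,0,0]]'
python3 - <<'E'
from st import *
stage((.5655,-.0217),.0152,[(5,30,30)])
p=arm.snapshot('side');save('s3',cv2.resize(p['frame'][120:300,180:400],(733,600),interpolation=2))
E
```

```text
time_s: 33.43
tool_pos: [0.6082, -0.0155, 0.1511]
orientation: [[-0.105, 0.994, -0.004], [0.994, 0.105, -0.002], [-0.002, -0.004, -1.0]]
ft_force: [-0.4, -0.4, -2.8]
finger_gap: 0.0072
grip_force: 98.4
time_s: 34.18
tool_pos: [0.5973, -0.0186, 0.153]
orientation: [[-0.101, 0.863, 0.494], [0.995, 0.089, 0.048], [-0.002, 0.497, -0.868]]
ft_force: [0.6, -0.8, -0.9]
finger_gap: 0.0075
grip_force: 98.6
((np.float64(0.5705), np.float64(-0.0212), np.float64(0.078)), 5.8, 30, 0.0152) [ 0.5957 -0.0186  0.1102] -> [0.0002, -0.0227, 0.0364, -0.2, 0.1, 0.1]
```

View pics/s3.png

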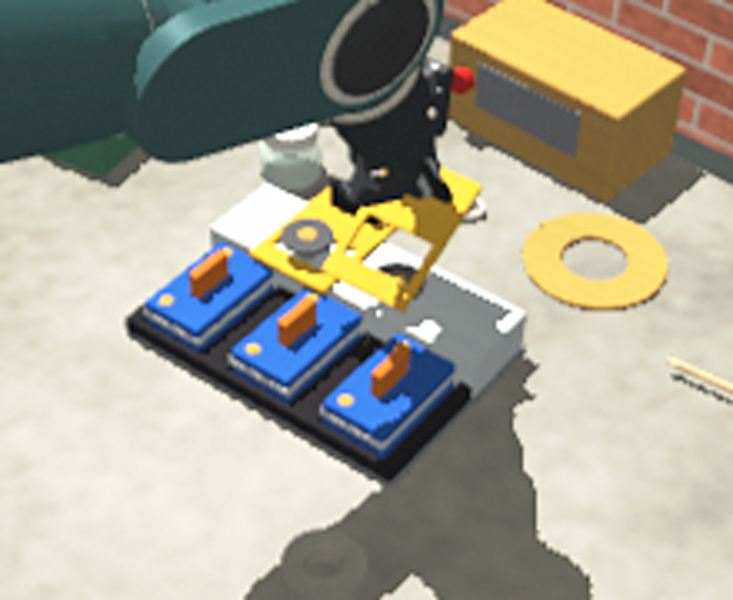

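```bash
python3 shift.py '[[0,-0.007,0.012,0,0,0],[0,-0.013,0.02,0,0,0],[0,-0.018,0.028,0,0,0],[0,-0.021,0.034,0,0,0],[0,-0.0227,0.0364,0,0,0],[0,-0.0227,0.0364,0,0,0],[0,-0.0227,0.0364,0,0,0]]'
python3 - <<'E'
from st import *
stage((.5655,-.0217),.0152,[(5,30,30),(23,30,30)])
E
```

```text
time_s: 34.82
tool_pos: [0.596, -0.0187, 0.1108]
orientation: [[-0.102, 0.862, 0.497], [0.995, 0.089, 0.049], [-0.003, 0.499, -0.866]]
ft_force: [0.1, -0.2, -0.8]
finger_gap: 0.0074
grip_force: 98.8
((np.float64(0.5705), np.float64(-0.0212), np.float64(0.078)), 5.8, 30, 0.0152) [ 0.5957 -0.0186  0.1102] -> [0.0001, -0.0006, 0.0004, -0.1, 0.1, 0.1]
((np.float64(0.5884), np.float64(-0.0194), np.float64(0.078)), 5.8, 30, 0.0152) [ 0.6136 -0.0168  0.1102] -> [-0.0, 0.0156, 0.009, 0.0, 0.0, 0.0]
```

```bash
python3 shift.py '[[0,0.003,0.0018,0,0,0],[0,0.006,0.0036,0,0,0],[0,0.009,0.0054,0,0,0],[0,0.012,0.007,0,0,0],[0,0.015,0.0092,0,0,0],[0,0.015,0.0092,0,0,0],[0,0.015,0.0092,0,0,0]]'
python3 - <<'E'
from st import *
stage((.5655,-.0217),.0152,[(23,30,30),(27.5,26,20),(29.5,14,10),(29,1,0)])
E
```

```text
time_s: 35.4
tool_pos: [0.6135, -0.0168, 0.1099]
orientation: [[-0.102, 0.862, 0.497], [0.995, 0.089, 0.049], [-0.002, 0.499, -0.867]]
ft_force: [-0.4, 0.1, -2.1]
finger_gap: 0.0073
grip_force: 98.8
((np.float64(0.5884), np.float64(-0.0194), np.float64(0.078)), 5.8, 30, 0.0152) [ 0.6136 -0.0168  0.1102] -> [-0.0001, 0.0002, -0.0001, -0.1, 0.1, 0.1]
((np.float64(0.5929), np.float64(-0.0189), np.float64(0.074)), 5.8, 20, 0.0152) [ 0.6233 -0.0158  0.1013] -> [0.0, 0.004, 0.0126, 10.0, 0.0, -0.0]
((np.float64(0.5948), np.float64(-0.0187), np.float64(0.062)), 5.8, 10, 0.0152) [ 0.6294 -0.0152  0.0836] -> [0.0, -0.0002, 0.0188, 10.0, -0.0, -0.0]
((np.float64(0.5944), np.float64(-0.0188), np.float64(0.049)), 5.8, 0, 0.0152) [ 0.6322 -0.015   0.0642] -> [-0.0001, -0.0006, 0.0196, 10.0, -0.0, -0.0]
```

```bash
python3 shift.py '[[0,0.001,0.004,3,0,0],[0,0.002,0.008,6,0,0],[0,0.004,0.0126,10,0,0],[0,0.004,0.0126,10,0,0],[0,0.004,0.0126,10,0,0]]'
python3 shift.py '[[0,0,0.006,3,0,0],[0,0,0.012,6,0,0],[0,0,0.0188,10,0,0],[0,0,0.0188,10,0,0],[0,0,0.0188,10,0,0]]'
```

```text
time_s: 35.82
tool_pos: [0.6235, -0.0158, 0.101]
orientation: [[-0.102, 0.935, 0.341], [0.995, 0.097, 0.033], [-0.002, 0.342, -0.94]]
ft_force: [-0.1, -0.0, -1.1]
finger_gap: 0.0076
grip_force: 98.7
time_s: 36.23
tool_pos: [0.6294, -0.0152, 0.0831]
orientation: [[-0.102, 0.979, 0.174], [0.995, 0.101, 0.016], [-0.002, 0.175, -0.985]]
ft_force: [-0.8, 0.2, -2.1]
finger_gap: 0.0073
grip_force: 98.7
```

```bash
python3 shift.py '[[0,0,0.006,3,0,0],[0,-0.0003,0.012,6,0,0],[0,-0.0006,0.0192,10,0,0],[0,-0.0006,0.0192,10,0,0],[0,-0.0006,0.0192,10,0,0],[0,-0.0006,0.0192,10,0,0]]'
python3 shift.py '[[0,0,-0.001,0,0,0],[0,0,-0.001,0,0,0],[0,0,-0.001,0,0,0],[0,0,-0.001,0,0,0],[0,0,-0.03,0,0,0],[0,0,-0.07,0,0,0],[0,0,-0.11,0,0,0],[0,0,-0.14,0,0,0],[0,0,-0.14,0,0,0]]' 0.05
python3 - <<'E'
from h import *
legs([(.40,.02,.25,-45)])
E
```

```text
time_s: 36.73
tool_pos: [0.6319, -0.0151, 0.0649]
orientation: [[-0.102, 0.995, 0.003], [0.995, 0.102, -0.002], [-0.002, 0.002, -1.0]]
ft_force: [-0.0, -0.3, -0.9]
finger_gap: 0.0072
grip_force: 98.7
time_s: 37.48
tool_pos: [0.6341, -0.0148, 0.2123]
orientation: [[-0.102, 0.995, 0.009], [0.995, 0.102, -0.003], [-0.004, 0.009, -1.0]]
ft_force: [0.1, -0.2, 0.8]
finger_gap: 0.0501
grip_force: 0.0
(0.4, 0.02, 0.25, -45) -> [0.0583, -0.229, -0.0399, 0.4, 0.4, -39.2] rows 6
```

Run:
```python
from h import *
C=[np.load(f'pics/{n}.npz') for n in('top0','wP','wc1')]
U=[]
for c,g in zip(C,((158.5,182.5),(508,150),(490,279))):
    for b in blobs(c['frame'],(0,180,90),(6,255,255),100):
        if np.linalg.norm(b[0]-np.array(g))<12: print(b[0],b[1],b[2]);U.append(b[2][0])
    print(onz(c,U[-1],.086))
print(tri(C,U),tri(C[1:],U[1:]))
legs([(.55,.25,.24,-84.2),(.55,.25,.24,5)])
```

```text
[158.3064 182.3699] 173 ((158.5, 182.5), (15.0, 13.0), 0.0)
[0.5601 0.3713 0.086 ]
[510.0157 150.0867] 2479 ((509.59881591796875, 149.28903198242188), (52.10273742675781, 60.94291687011719), 57.094757080078125)
[0.556  0.3746 0.086 ]
[491.5447 279.3929] 593 ((491.75006103515625, 279.7500305175781), (24.748737335205078, 28.284271240234375), 45.0)
[0.5574 0.3723 0.086 ]
(array([0.5597, 0.3742, 0.082 ]), np.float64(0.00217329801704523)) (array([0.5589, 0.375 , 0.0826]), np.float64(0.0002088692084209798))
(0.55, 0.25, 0.24, -84.2) -> [0.2719, -0.0565, -0.0292, 0.5, 0.2, 0.0] rows 7
(0.55, 0.25, 0.24, 5) -> [0.0, 0.0, 0.0, 0.0, 0.0, -89.2] rows 13
```

```bash
python3 shift.py '[[0.04,-0.008,-0.01,0,0,0],[0.08,-0.016,-0.02,0,0,0],[0.12,-0.024,-0.029,0,0,0],[0.16,-0.032,-0.029,0,0,0],[0.2,-0.042,-0.029,0,0,0],[0.24,-0.05,-0.029,0,0,0],[0.272,-0.0565,-0.029,0,0,0],[0.272,-0.0565,-0.029,0,0,0],[0.272,-0.0565,-0.029,0,0,0]]' 0
python3 - <<'E'
from h import *
print(arm.read_state()['tool_pos'])
w=wcam('wE');T={}
for n in('top','side'):
    p=arm.snapshot(n);T[n]={k:p[k] for k in('K','R','t','frame')};np.savez(f'pics/{n}E.npz',**T[n])
for n,c in(('w',w),('top',T['top']),('side',T['side'])):
    for k,lo,hi,z,am in(('fin',(3,150,110),(18,255,255),.068,20),('yel',(18,150,60),(32,255,255),.053,100),('red',(0,170,70),(6,255,255),.041,100)):
        for b in blobs(c['frame'],lo,hi,am):
            P=np.array([onz(c,u,z)[:2] for u in cv2.boxPoints(b[2])]);m=P.mean(0);e=sorted([P[1]-P[0],P[2]-P[1]],key=np.linalg.norm)[::-1]
            if .35<m[0]<.68 and abs(m[1])<.5: print(n,k,np.round(b[0]),b[1],m,'yaw',np.round(np.degrees(np.arctan(e[0][1]/e[0][0])),1),np.array([np.linalg.norm(v) for v in e]))
E
```

```text
time_s: 38.23
tool_pos: [0.5478, 0.2516, 0.2327]
orientation: [[-0.104, 0.995, -0.0], [0.995, 0.104, -0.003], [-0.002, -0.001, -1.0]]
ft_force: [0.4, -1.3, -0.7]
finger_gap: 0.0003
grip_force: 0.0
[0.5478 0.2516 0.2327]
w fin [317.  47.] 43 [0.5684 0.3958] yaw -23.3 [0.0307 0.0058]
w fin [287.  52.] 36 [0.5413 0.3884] yaw 54.7 [0.0269 0.0047]
w fin [202. 291.] 77 [0.469  0.1242] yaw 25.0 [0.0238 0.0076]
w red [305.  69.] 2289 [0.5615 0.38  ] yaw -81.1 [0.0531 0.0507]
top fin [416. 201.] 23 [ 0.5226 -0.4199] yaw -18.9 [0.0159 0.0145]
top fin [304. 207.] 39 [ 0.4975 -0.0768] yaw 0.8 [0.0341 0.0092]
top fin [274. 211.] 25 [0.4814 0.0156] yaw 10.6 [0.0255 0.0081]
top fin [418. 225.] 26 [ 0.4489 -0.4266] yaw -0.9 [0.0154 0.0153]
top yel [286. 174.] 607 [ 0.5905 -0.0171] yaw 6.0 [0.1312 0.0801]
top yel [256. 176.] 610 [0.582  0.0745] yaw 5.1 [0.1285 0.0799]
top red [161. 183.] 104 [0.5678 0.3733] yaw 24.1 [0.039  0.0302]
top red [422. 213.] 489 [ 0.4883 -0.4442] yaw 3.8 [0.0991 0.0599]
side fin [243. 201.] 85 [0.4727 0.1004] yaw 8.1 [0.0539 0.0253]
side fin [269. 215.] 95 [0.4829 0.0085] yaw 1.8 [0.0482 0.0249]
side fin [297. 231.] 96 [ 0.4906 -0.0834] yaw 10.7 [0.0562 0.0209]
side fin [403. 327.] 21 [ 0.4324 -0.4394] yaw -2.9 [0.0144 0.0133]
side yel [279. 192.] 428 [0.5867 0.0738] yaw 8.1 [0.1546 0.0934]
side yel [305. 205.] 475 [ 0.5963 -0.0176] yaw 7.7 [0.1538 0.0914]
side red [212. 139.] 360 [0.6368 0.4303] yaw 51.3 [0.1194 0.1017]
side red [417. 322.] 870 [ 0.4878 -0.4457] yaw 6.3 [0.1066 0.0614]
```

```bash
python3 - <<'E'
from h import *
legs([(.558,.3735,.2327,-84.2),(.558,.3735,.1,-84.2)])
E
python3 shift.py '[[0.04,0.0055,0,0,0,0],[0.08,0.011,0,0,0,0],[0.12,0.022,0,0,0,0],[0.12,0.022,0,0,0,0],[0.12,0.022,0,0,0,0],[0.12,0.022,0.04,0,0,0],[0.12,0.022,0.08,0,0,0],[0.12,0.022,0.12,0,0,0],[0.12,0.022,0.132,0,0,0],[0.12,0.022,0.132,0,0,0]]'
```

```text
(0.558, 0.3735, 0.2327, -84.2) -> [0.1225, 0.0217, -0.0003, -0.0, 0.2, -0.0] rows 3
(0.558, 0.3735, 0.1, -84.2) -> [0.0, 0.0, 0.1327, 0.0, 0.0, 0.0] rows 4
time_s: 39.22
tool_pos: [0.5572, 0.3692, 0.0974]
orientation: [[-0.1, 0.995, -0.005], [0.995, 0.1, -0.006], [-0.005, -0.006, -1.0]]
ft_force: [-0.6, 0.1, -0.3]
finger_gap: -0.0001
grip_force: 0.0
```

```bash
python3 shift.py '[[0.003,0,0.005,0,0,0],[0.003,0,0.01,0,0,0],[0.003,0,0.016,0,0,0],[0.003,0,0.022,0,0,0],[0.003,0,0.025,0,0,0],[0.003,0,0.025,0,0,0],[0.003,0,0.025,0,0,0]]'; python3 shift.py '[[0,0,0.002,0,0,0],[0,0,0.003,0,0,0],[0,0,0.003,0,0,0],[0,0,0.003,0,0,0]]'
```

```text
time_s: 39.8
tool_pos: [0.5582, 0.3747, 0.0764]
orientation: [[-0.102, 0.995, 0.001], [0.995, 0.102, -0.002], [-0.002, 0.001, -1.0]]
ft_force: [3.4, 0.5, 6.4]
finger_gap: 0.0001
grip_force: 2.8
time_s: 40.13
tool_pos: [0.5582, 0.3747, 0.0737]
orientation: [[-0.102, 0.995, 0.001], [0.995, 0.102, -0.002], [-0.002, 0.001, -1.0]]
ft_force: [2.5, 1.2, 6.9]
finger_gap: 0.0001
grip_force: 3.3
```

```bash
python3 shift.py '[[0,0,0.002,0,0,0],[0,0,0.004,0,0,0],[0,0,0.0045,0,0,0],[0,0,0.0045,0,0,0],[0,0,0.0045,0,0,0],[0,0,0.0045,0,0,0],[0,0,0.0045,0,0,0]]'
```

```text
time_s: 40.72
tool_pos: [0.5585, 0.3748, 0.0718]
orientation: [[-0.102, 0.995, 0.002], [0.995, 0.102, -0.001], [-0.001, 0.002, -1.0]]
ft_force: [-7.0, -6.0, 27.9]
finger_gap: 0.0002
grip_force: 14.3
```

```bash
python3 shift.py '[[0,0,-0.02,0,0,0],[0,0,-0.05,0,0,0],[0,0,-0.09,0,0,0],[0,0,-0.13,0,0,0],[0.03,0,-0.15,0,0,0],[0.07,0,-0.15,0,0,0],[0.1,0,-0.15,0,0,0],[0.12,0,-0.15,0,0,0],[0.12,0,-0.15,0,0,0],[0.12,0,-0.15,0,0,0]]'
python3 - <<'E'
from h import *
for n in('top','side'):
    c=arm.snapshot(n);o=np.load('pics/top1.npz' if n=='top' else 'pics/sideE.npz')
    for k,lo,hi,z,am in(('fin',(3,150,110),(18,255,255),.068,20),('yel',(18,150,60),(32,255,255),.053,100),('red',(0,170,70),(6,255,255),.041,80),('blue',(105,120,40),(125,255,255),.044,100)):
        for b in blobs(c['frame'],lo,hi,am):
            P=np.array([onz(c,u,z)[:2] for u in cv2.boxPoints(b[2])]);m=P.mean(0);e=sorted([P[1]-P[0],P[2]-P[1]],key=np.linalg.norm)[::-1]
            if .35<m[0]<.68 and abs(m[1])<.5: print(n,k,b[1],m,'yaw',np.round(np.degrees(np.arctan(e[0][1]/e[0][0])),1),np.array([np.linalg.norm(v) for v in e]))
E
```

```text
time_s: 41.55
tool_pos: [0.545, 0.4949, 0.2171]
orientation: [[-0.103, 0.995, -0.002], [0.995, 0.103, -0.004], [-0.003, -0.002, -1.0]]
ft_force: [-0.8, -0.9, 0.7]
finger_gap: -0.0001
grip_force: 0.0
top fin 27 [ 0.5231 -0.4185] yaw -0.9 [0.0156 0.0154]
top fin 37 [ 0.4975 -0.0768] yaw 0.8 [0.0341 0.0092]
top fin 33 [0.4878 0.0165] yaw 7.5 [0.038  0.0082]
top fin 36 [0.4768 0.1087] yaw 1.7 [0.0371 0.0061]
top fin 28 [ 0.4495 -0.4248] yaw 25.9 [0.0258 0.0153]
top yel 622 [ 0.5919 -0.0169] yaw 5.4 [0.1275 0.0807]
top yel 631 [0.5816 0.074 ] yaw 5.7 [0.1288 0.0803]
top red 170 [0.5698 0.3844] yaw 2.9 [0.0448 0.0441]
top red 493 [ 0.4883 -0.4443] yaw 3.8 [0.0991 0.0602]
top blue 524 [ 0.4973 -0.0765] yaw 5.8 [0.1007 0.0625]
top blue 516 [0.4881 0.0161] yaw 5.2 [0.1011 0.063 ]
top blue 517 [0.4762 0.1101] yaw 5.6 [0.1039 0.0617]
side fin 82 [0.4703 0.0999] yaw 8.1 [0.049  0.0248]
side fin 81 [0.4817 0.0076] yaw 5.6 [0.0478 0.0219]
side fin 86 [ 0.4914 -0.0842] yaw 10.7 [0.054  0.0188]
side fin 21 [ 0.4324 -0.4394] yaw -2.9 [0.0144 0.0133]
side yel 430 [0.5868 0.0741] yaw 7.5 [0.1549 0.0946]
side yel 479 [ 0.5974 -0.0175] yaw 7.7 [0.1515 0.0912]
side red 358 [0.637  0.4302] yaw 51.3 [0.1194 0.1013]
side red 872 [ 0.4878 -0.4457] yaw 6.3 [0.1066 0.0614]
side red 88 [ 0.4239 -0.4548] yaw -85.8 [0.0554 0.008 ]
side blue 407 [0.4761 0.1069] yaw 7.5 [0.1215 0.0718]
side blue 462 [0.4861 0.0146] yaw 6.5 [0.1175 0.0728]
side blue 520 [ 0.4982 -0.0765] yaw 7.7 [0.1192 0.0691]
```

Everything is in place: modules are square at the pockets, plates are on the studs, spent is in the tray, and the plunger is released.

```bash
python3 -c "
from rig import arm
print(arm.sign_off())"
```

```text
the job is handed in; nothing more can be done
None
```

I handed the job in at about 42 s. Camera measurements put the spent module in the return tray, the three blue modules in their pockets and both latch plates on their studs, and I saw the first plate under its stud head, but my 14 pictures were used before I could view the second. The plunger pressed firm against its stop and looked released in the last pictures, and the sign-off returned no verdict.

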